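# Put the cutting-mat offcuts away in the covered craft tray

## Task

Put the loose cutting-mat offcuts that lie on the pine riser away in the red craft tray: slide the tray's clear cover fully open, then slide each offcut out over the riser's near edge (the one facing you), pinch it where it overhangs - do not lift it from where it lies on top - and lay it flat in the compartment that the cover was hiding; they may lie on top of one another. When all the offcuts are in, slide the cover fully shut, and leave the other things on the counter where they are.

Things in the scene. Friction and masses are not known exactly. Their poses are not given: they have to be found in the camera images.
- riser: fixed pine board on runners, 240 mm deep (its x), 300 mm wide (its y), 22 mm thick, flat top 50 mm above the counter. Origin: centre of its footprint at counter height. Its near edge, facing the robot, is at its x = -120 mm. Along its sides (its y = -146 and +146 mm) run lips 8 mm wide, 8 mm above the top; near and far edges are bare. Right or left of the robot's centre line, turned up to 0.12 rad
- tray: fixed red plastic craft tray, 220 mm (its x) x 280 mm (its y), floor 6 mm thick, walls 5 mm thick and 40 mm high, with a dividing wall along its x at y = 0; two rails 50 mm high along its two 280 mm sides (at its x = -111 and +111 mm, 5 mm thick) carry the cover. Origin: centre of its footprint, at counter height. The compartment on its -y side is empty; the one on its +y side holds beads. It stands on the other side of the centre line from the riser, turned by up to 0.12 rad
- bay (a point): centre of the floor of the empty compartment of the tray (6 mm above the counter); axes as the tray. The compartment is 210 mm (x) x 132 mm (y) inside and 34 mm deep
- cover (a joint): travel of the clear sliding cover along the tray's +y: 0 = fully shut over the empty compartment, 0.138 m = fully open (parked over the bead compartment). Starts shut or up to 25 mm ajar. It needs about 2 N to slide and stays where it is left. The panel is 4 mm thick, its top 45 mm above the counter
- cover_grip (a point): centre of the upright white grip block on the cover, moving with it: the block is 60 mm along the tray's x, 12 mm along its y (pinch it across this from above), and stands from the panel's top (45 mm) to 73 mm above the counter; this point is 61 mm above the counter
- strip0: a loose flat offcut of grey cutting mat, stiff plastic, 170 mm long (its x) x 48 mm wide (its y) x 3 mm thick, about 35 g. Origin: centre of its underside. At the start it lies flat on the riser, roughly square to the near edge and 7 to 27 mm back from it. There are three or four offcuts; an absent one reads None from the start
- strip1: a loose flat offcut of grey cutting mat, stiff plastic, 170 mm long (its x) x 48 mm wide (its y) x 3 mm thick, about 35 g. Origin: centre of its underside. At the start it lies flat on the riser, roughly square to the near edge and 7 to 27 mm back from it. There are three or four offcuts; an absent one reads None from the start
- strip2: a loose flat offcut of grey cutting mat, stiff plastic, 170 mm long (its x) x 48 mm wide (its y) x 3 mm thick, about 35 g. Origin: centre of its underside. At the start it lies flat on the riser, roughly square to the near edge and 7 to 27 mm back from it. There are three or four offcuts; an absent one reads None from the start
- strip3: a loose flat offcut of grey cutting mat, stiff plastic, 170 mm long (its x) x 48 mm wide (its y) x 3 mm thick, about 35 g. Origin: centre of its underside. At the start it lies flat on the riser, roughly square to the near edge and 7 to 27 mm back from it. There are three or four offcuts; an absent one reads None from the start
- dispenser: bystander: white and clear push-button bead dispenser, 100 mm wide, 138 mm tall, standing beyond the work. Origin: centre of its underside. Leave it alone
- paint_well: bystander: white ceramic paint well, a bowl 90 mm across and 35 mm high. Origin: centre of its underside. Leave it alone
- sharpener: bystander: chrome desk pencil sharpener, 70 x 50 mm and 67 mm high. Origin: centre of its underside. Leave it alone
- skewer_pot: bystander: round pot of bamboo skewers, 72 mm across, pot 100 mm and skewers 190 mm high. Origin: centre of its underside. Leave it alone
There are look-alikes about, which are no part of the job. Leave any blue or pink look-alike of the strip2 alone. What is shaped like the strip1 but purple is not meant.

How it is judged (in metres and radians):
On the way, in this order (a step that is already met when the one before it is completed fails the run):
1. the cover is slid fully open (value of joint cover above 0.125 m), for 0.2 s.
2. all the offcuts lie flat in the uncovered compartment, with the cover still open (x of strip0 in the frame of bay between -0.03 and 0.03 m and y of strip0 in the frame of bay between -0.05 and 0.05 m and z of strip0 in the frame of bay between -0.004 and 0.024 m and angle between each of strip0, strip1, strip2, strip3's own z axis and vertical below 0.2 rad and x of strip1 in the frame of bay between -0.03 and 0.03 m and y of strip1 in the frame of bay between -0.05 and 0.05 m and z of strip1 in the frame of bay between -0.004 and 0.024 m and x of strip2 in the frame of bay between -0.03 and 0.03 m and y of strip2 in the frame of bay between -0.05 and 0.05 m and z of strip2 in the frame of bay between -0.004 and 0.024 m and x of strip3 in the frame of bay between -0.03 and 0.03 m and y of strip3 in the frame of bay between -0.05 and 0.05 m and z of strip3 in the frame of bay between -0.004 and 0.024 m and value of joint cover above 0.11 m), for 0.2 s.
3. the cover is slid fully shut (value of joint cover below 0.006 m), for 0.2 s.
At the end, for the whole second after the job is handed in: every offcut present lies flat (within 0.2 rad) and at rest in the compartment under the cover (centre within 30 mm along and 50 mm across of the compartment's centre, underside less than 24 mm above its floor), and the cover is shut to within 6 mm (x of strip0 in the frame of bay between -0.03 and 0.03 m and y of strip0 in the frame of bay between -0.05 and 0.05 m and z of strip0 in the frame of bay between -0.004 and 0.024 m and angle between each of strip0, strip1, strip2, strip3's own z axis and vertical below 0.2 rad and x of strip1 in the frame of bay between -0.03 and 0.03 m and y of strip1 in the frame of bay between -0.05 and 0.05 m and z of strip1 in the frame of bay between -0.004 and 0.024 m and x of strip2 in the frame of bay between -0.03 and 0.03 m and y of strip2 in the frame of bay between -0.05 and 0.05 m and z of strip2 in the frame of bay between -0.004 and 0.024 m and x of strip3 in the frame of bay between -0.03 and 0.03 m and y of strip3 in the frame of bay between -0.05 and 0.05 m and z of strip3 in the frame of bay between -0.004 and 0.024 m and value of joint cover below 0.006 m and linear speed of each of strip0, strip1, strip2, strip3 below 0.03 m/s); the robot touches nothing.
It fails at once if an offcut is lifted straight off the top of the riser instead of from where it overhangs the near edge ((z of strip0 in the frame of riser between 0.058 and 0.07 m and x of strip0 in the frame of riser between -0.045 and 0.16 m and y of strip0 in the frame of riser between -0.16 and 0.16 m) or (z of strip1 in the frame of riser between 0.058 and 0.07 m and x of strip1 in the frame of riser between -0.045 and 0.16 m and y of strip1 in the frame of riser between -0.16 and 0.16 m) or (z of strip2 in the frame of riser between 0.058 and 0.07 m and x of strip2 in the frame of riser between -0.045 and 0.16 m and y of strip2 in the frame of riser between -0.16 and 0.16 m) or (z of strip3 in the frame of riser between 0.058 and 0.07 m and x of strip3 in the frame of riser between -0.045 and 0.16 m and y of strip3 in the frame of riser between -0.16 and 0.16 m)).
It fails at once if a bystander (dispenser, paint well, sharpener, skewer pot) is moved more than 20 mm (distance of any of dispenser, paint_well, sharpener, skewer_pot from where it was at the start of the episode above 0.02 m).
Of strip0, strip1, strip2, strip3 only 3 to 4 are there at a start; the rules pass over those that are not, and their reading is None.
At some moment in a run one of strip0, strip1, strip2, strip3 may be knocked a few centimetres aside while the robot is not near it.
It also fails if it takes over 208 s, if anything falls off the work surface, if the arm or the gripper's body presses on something with over 40 N, if the wrist force passes 120 N, or if a joint passes its speed limit or range.

## Robot

A 7-joint arm with a two-finger parallel gripper is mounted at the origin on the work surface. World frame = base frame: x ahead of the robot, y to its left, z up, the work surface at z = 0. Lengths are in mm, angles in rad, forces in N, time in s.
With the tool pointing down it reaches from about 400 to 850 mm from the base axis. Payload 10.4 kg.
Tool frame: the origin (TCP) lies on the centre line of the jaws, within the pads' length; the fingertips stand 14 mm ahead of it and the grasp point (between the pads) lies 5 mm behind it; z points along the fingers, y is the line along which they close (so a half turn about z gives the same grasp; the last joint's range is limited). The gripper opens to 87 mm and grips with 3 to 60 N. Pads are 19 mm wide; open, the fingers measure 117 mm over their backs; the gripper's body (75 mm by 190 mm) begins 51 mm behind the grasp point.
Start: joints at [-1.29, 0.332, -0.065, 1.46, 0.022, 1.35, -0.088], TCP at [186.954, 596.405, 236.576] pointing down, gripper open.
Joint ranges: [-2.6, 2.6], [-0.5, 2.12], [-1.47, 1.34], [0.16, 2.42], [-1.27, 4.41], [0.06, 2.06], [-2.6, 2.6]. Speed limits (rad/s): [2.22, 2.22, 2.79, 2.79, 3.14, 3.14, 3.14].

## Interface

Orientations are given as a unit quaternion [w, x, y, z].
In Python, from plant import read_state, optics, robot gives the robot as it stands. The module is installed in compiled form; this text tells all that it offers.
- The arm moves only by the shell command python3 -m creep 'ROWS' [FORCE]. ROWS is JSON, a list of rows, each an object of numbers: "grip": the closure in counts, from 0 (fully open) to 255 (shut); "x", "y", "z": the shift along the tool's x, y, z in mm; "wx", "wy", "wz": the turn, a rotation vector about the tool's x, y, z in degrees. In form: [{"grip": .., "x": .., "y": .., "z": .., "wx": .., "wy": .., "wz": ..}, ...]. A call has 1 to 12 rows; each row shifts and turns the commanded pose from where the row before left it, along the tool's axes as they then stand; what a row does not reach is not made up. A row lasts 1/10 s, in which the tool goes at most 50 mm and 8.59 degrees, less where a joint would pass 70% of its speed; a pose out of reach is approached as far as the arm can. A call with a gripper value outside its range is refused whole. The fingers move at their own pace and stop on an object; FORCE is the grip in N (left out, the last holds). Time passes only in rows, so rows that do not move let the fingers close. It gives the time, the measured TCP pose, the force, the opening and the grip force at its end, in the units of the state.
- read_state(): the state, without advancing time (a new reading comes with each control period).
- optics.capture(name): name is "side" or "top"; returns the picture (420x560x3 uint8, blue, green, red); there is no depth.
- optics.get_calibration(name): a dict with "mtx" (3x3 intrinsics, pixels), "pose" (4x4, takes a point from camera to world coordinates). Camera axes: x right, y up, looking along -z (the intrinsics and any distortion apply to the point x, -y, -z); pixel columns grow to the right and rows downward; lengths in mm; the calibration is good to about 2 mm. A picture is of the moment at which its call begins. get_calibration takes no time and is no camera call.
- robot.close_job(): hands the job in; it is judged then, once.
The state is a dict: "time_s": time; "joint_positions": joint angles; "dq": joint speeds; "joint_torque": joint torques, N m; "ee_pos": TCP position; "tcp_rot": TCP orientation; "wrist_force": force on the tool from outside, world axes, zero at the start; "wrist_torque": the same for the moment, N m; "gripper_width": finger opening in mm; "finger_force": force on a finger pad.
Only numpy, scipy, OpenCV 4.12 (cv2) and the standard library are available. Lean on these libraries where they do the work, as an engineer would, in place of code of your own. Each camera call takes 0.05 s, during which the arm holds its last target. There are 200 camera calls.

## Working session

There is one attempt and no reset: what is moved stays moved. The work goes in short steps, Python scripts to look and compute and a shell command to move; the robot and the scene stay as the last step left them, time stands still between calls to the robot, and variables do not carry over. Pictures are saved under pics/ and viewed, at most 14 in all, crops included, and the job is handed in when it is done.

```bash
mkdir -p pics; cat > h.py <<'E'
import numpy as np, cv2
from plant import read_state, optics, robot
def snap(n,f,crop=None,s=1):
    im=optics.capture(n); cv2.imwrite('pics/raw_'+f,im)
    if crop: x0,y0,x1,y1=crop; im=cv2.resize(im[y0:y1,x0:x1],None,fx=s,fy=s,interpolation=cv2.INTER_CUBIC)
    cv2.imwrite('pics/'+f,im); return im
def pix2w(n,uv,z):
    c=optics.get_calibration(n);K=np.array(c['mtx']);P=np.array(c['pose'])
    r=np.linalg.inv(K)@np.array([uv[0],uv[1],1.]); d=P[:3,:3]@np.array([r[0],-r[1],-r[2]]);o=P[:3,3]
    return o+d*(z-o[2])/d[2]
def w2pix(n,p):
    c=optics.get_calibration(n);K=np.array(c['mtx']);P=np.array(c['pose'])
    q=P[:3,:3].T@(np.array(p)-P[:3,3]); q=K@np.array([q[0],-q[1],-q[2]]); return q[:2]/q[2]
E
python3 - <<'E'
from h import *
a=snap('top','t0.png');snap('side','s0.png')
s=read_state();print(s)
for n in('top','side'):
    c=optics.get_calibration(n);print(n,{k:np.round(v,3).tolist() for k,v in c.items()})
E
```

```text
{'time_s': 0.1, 'joint_positions': array([-1.28963506,  0.33281374, -0.06470526,  1.46087003,  0.02164064,
        1.34987706, -0.08851669]), 'dq': array([ 6.74885909e-04, -8.50726221e-04, -1.29401885e-03, -6.71011531e-04,
        6.32422397e-05, -2.05200731e-04,  1.25444351e-03]), 'joint_torque': array([ 1.30185417e-03, -6.24536920e+01,  2.43910012e-02, -3.90717781e+01,
       -6.15434186e-02,  3.66152718e-02,  4.17787089e-05]), 'ee_pos': array([186.85900685, 596.07084199, 235.82428154]), 'tcp_rot': array([-4.90824059e-05,  1.51289104e-01,  9.88489354e-01, -6.33881398e-04]), 'wrist_force': array([ 0.35768748, -0.06335304, -0.22180577]), 'wrist_torque': array([-0.0235868 , -0.00424848,  0.0338442 ]), 'finger_force': 0.0, 'gripper_width': 86.81530503640845}
top {'mtx': [[432.809, 0.0, 282.043], [0.0, 432.809, 206.178], [0.0, 0.0, 1.0]], 'pose': [[-0.02, 0.984, -0.179, 348.445], [-1.0, -0.018, 0.016, -179.4], [0.012, 0.179, 0.984, 1170.337], [0.0, 0.0, 0.0, 1.0]]}
side {'mtx': [[420.957, 0.0, 272.125], [0.0, 420.957, 207.996], [0.0, 0.0, 1.0]], 'pose': [[-0.998, 0.019, -0.052, 482.852], [-0.051, -0.688, 0.724, 747.846], [-0.022, 0.725, 0.688, 951.436], [0.0, 0.0, 0.0, 1.0]]}
```

View pics/t0.png

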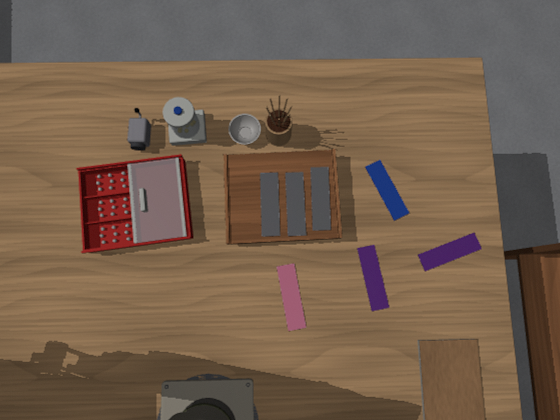

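View pics/s0.png

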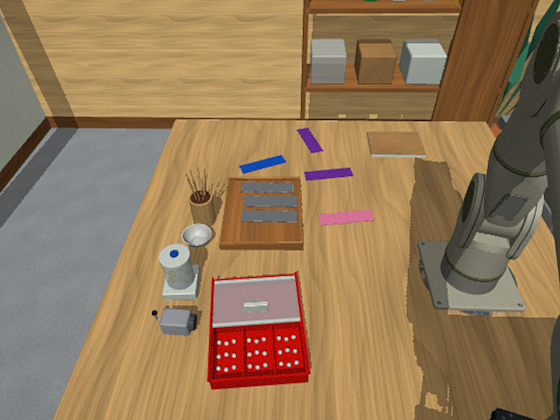

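The top view shows three grey strips on the riser, at about (270,204), (295,203) and (320,198). The look-alikes are blue (387,190), purple (373,278) and (450,252), and pink (291,297), all off the riser. Grey on the riser fits the description, so I'll confirm that in an enlarged crop.

```bash
python3 - <<'E'
from h import *
im=cv2.imread('pics/raw_t0.png')[140:260,70:350]
cv2.imwrite('pics/c0.png',cv2.resize(im,(784,336),interpolation=cv2.INTER_CUBIC))
im=cv2.imread('pics/raw_t0.png')
# grey strips: low saturation mask on riser
hsv=cv2.cvtColor(im,cv2.COLOR_BGR2HSV)
m=((hsv[...,1]<60)&(hsv[...,2]>45)&(hsv[...,2]<140)).astype(np.uint8)
m[:150]=0;m[245:]=0;m[:,:228]=0;m[:,338:]=0
n,l,st,c=cv2.connectedComponentsWithStats(m)
for i in range(1,n):
    if st[i,4]>200:
        pts=np.argwhere(l==i)[:,::-1].astype(np.float32)
        w=np.array([pix2w('top',p,53)[:2] for p in pts],np.float32)
        print(st[i],cv2.minAreaRect(w),w.mean(0))
for z,pts in ((50,[(225,155),(227,243),(340,239),(334,152)]),(50,[(78,167),(84,251),(191,237),(184,156)]),(73,[(140,189),(145,189),(146,210),(142,210)])):
    print([pix2w('top',p,z)[:2].round(0).tolist() for p in pts])
E
```

```text
[ 311  167   20   64 1162] ((571.5375366210938, -298.6390686035156), (169.52821350097656, 48.63961410522461), 0.05097357928752899) [ 571.03845 -298.56253]
[ 260  173   20   64 1155] ((558.1058959960938, -164.84056091308594), (168.45806884765625, 48.55309295654297), 0.5697882771492004) [ 557.9454  -164.93504]Traceback (most recent call last):
  File "<stdin>", line 13, in <module>
  File "h.py", line 8, in pix2w
    c=optics.get_calibration(n);K=np.array(c['mtx']);P=np.array(c['pose'])
ValueError: time passes only in moves, steps and waits
```

View pics/c0.png

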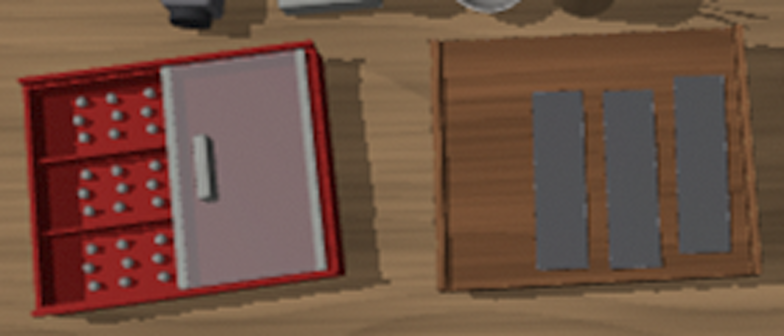

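The crop shows three plain grey strips on the riser at crop (560,180), (632,180) and (703,165). The cover's white grip is at crop (204,167). Next I'll fit the poses.

```bash
cat > h.py <<'E'
import numpy as np, cv2, os, pickle
from scipy.optimize import least_squares
from plant import read_state, optics, robot
if not os.path.exists('cal.pkl'): pickle.dump({n:optics.get_calibration(n) for n in('top','side')},open('cal.pkl','wb'))
C=pickle.load(open('cal.pkl','rb'))
def snap(n,f,crop=None,s=1):
    im=optics.capture(n); cv2.imwrite('pics/raw_'+f,im)
    if crop: x0,y0,x1,y1=crop; im=cv2.resize(im[y0:y1,x0:x1],None,fx=s,fy=s,interpolation=cv2.INTER_CUBIC)
    cv2.imwrite('pics/'+f,im); return cv2.imread('pics/raw_'+f)
def pix2w(n,uv,z):
    K=np.array(C[n]['mtx']);P=np.array(C[n]['pose']);uv=np.atleast_2d(uv)
    r=np.c_[uv,np.ones(len(uv))]@np.linalg.inv(K).T; d=(r*[1,-1,-1])@P[:3,:3].T;o=P[:3,3]
    return (o+d*((z-o[2])/d[:,2])[:,None])[:,:2]
def strips(f,roi,z=53):
    im=cv2.imread(f); hsv=cv2.cvtColor(im,cv2.COLOR_BGR2HSV)
    m=((hsv[...,1]<60)&(hsv[...,2]>45)&(hsv[...,2]<140)).astype(np.uint8)
    q=np.zeros_like(m);x0,y0,x1,y1=roi;q[y0:y1,x0:x1]=m[y0:y1,x0:x1]
    n,l,st,c=cv2.connectedComponentsWithStats(q)
    for i in range(1,n):
        if st[i,4]>150:
            w=pix2w('top',np.argwhere(l==i)[:,::-1],z)
            (c0,s,a)=cv2.minAreaRect(w.astype(np.float32)); a=(a+45)%90-45
            ev=np.linalg.eigh(np.cov(w.T))[1][:,1]; ev=ev*np.sign(ev[0])
            print(st[i],np.round(c0),np.round(s),'mean',w.mean(0).round(1),'th',np.arctan2(ev[1],ev[0]).round(3))
def fitrect(w,ref):
    f=lambda p:(np.c_[np.cos(p[2])*ref[:,0]-np.sin(p[2])*ref[:,1]+p[0],np.sin(p[2])*ref[:,0]+np.cos(p[2])*ref[:,1]+p[1]]-w).ravel()
    r=least_squares(f,[*w.mean(0),0]);return r.x,r.fun.round(1)
E
python3 - <<'E'
from h import *
strips('pics/raw_t0.png',(228,150,338,245))
o=np.array([70,140])
c=lambda *p:np.array(p)/2.8+o-0.3
t=pix2w('top',c((22,80),(314,43),(342,272),(38,314)),50)
print(fitrect(t,np.array([[113.5,140],[113.5,-140],[-113.5,-140],[-113.5,140]])))
r=pix2w('top',c((432,42),(741,26),(759,272),(440,290)),58)
print(fitrect(r,np.array([[120,150],[120,-150],[-120,-150],[-120,150]])))
print(pix2w('top',c((195,135),(207,135),(213,197),(202,199)),73))
E
```

```text
[ 311  167   20   64 1162] [ 572. -299.] [170.  49.] mean [ 571.  -298.6] th -0.003
[ 260  173   20   64 1155] [ 558. -165.] [168.  49.] mean [ 557.9 -164.9] th 0.018
[ 285  172   22   64 1160] [ 559. -232.] [169.  49.] mean [ 557.6 -232.2] th 0.016
(array([5.69408071e+02, 1.91337618e+02, 1.23545937e-01]), array([ 0.7,  0.4,  3.2, -1.9, -1.4,  0.5, -2.5,  1.1]))
(array([ 5.79966085e+02, -1.96760354e+02,  3.50351841e-02]), array([ 1.9,  2.8,  1.4, -1.8, -1.9, -3.5, -1.4,  2.5]))
[[602.42308913 170.99038571]
 [602.22910683 159.95192293]
 [543.96106007 152.35382146]
 [542.28546115 162.3110117 ]]
```

```bash
cat >> h.py <<'E'
from scipy.spatial.transform import Rotation as R
def plan(p,yaw,do=True):
    """tool shifts (mm, current axes) and wz (deg, done after) to TCP p with tool y along yaw, tool down"""
    s=read_state();q=s['tcp_rot'];r=R.from_quat([q[1],q[2],q[3],q[0]])
    y=r.as_matrix()[:,1];a=np.arctan2(y[1],y[0])
    dy=np.degrees((yaw-a+np.pi/2)%np.pi-np.pi/2)
    rt=R.from_euler('z',dy,degrees=True)*r
    print('t',round(s['time_s'],1),'pos',s['ee_pos'].round(1),'tilt',np.degrees(r.as_matrix()[:,2][:2]).round(2),'yaw',np.degrees(a).round(1),'w',round(s['gripper_width'],1),'F',np.round(s['wrist_force'],1),'q7',s['joint_positions'][6].round(2))
    d=np.array(p)-s['ee_pos'];print('turn first: wz %.1f then'%-dy,rt.inv().apply(d).round(1),'| shift first',r.inv().apply(d).round(1))
TR=np.array([569.4,191.3]);TT=.12
RI=np.array([580.,-196.8]);RT=.035
def fr(o,t,x,y): return o+np.array([np.cos(t)*x-np.sin(t)*y,np.sin(t)*x+np.cos(t)*y])
E
python3 - <<'E'
from h import *
plan([572.7,161.4,150],TT+np.pi/2)
E
```

```text
t 0.1 pos [186.9 596.1 235.8] tilt [-0.02 -0.07] yaw 72.6 w 86.8 F [ 0.4 -0.1 -0.2] q7 -0.09
turn first: wz -24.3 then [-331.  -477.6   86.5] | shift first [-498.2 -299.3   86.3]
```

```bash
python3 -m creep '[{"wz":-8.1},{"wz":-8.1},{"wz":-8.1},{"x":-25,"y":-36},{"x":-25,"y":-36},{"x":-25,"y":-36},{"x":-25,"y":-36},{"x":-25,"y":-36},{"x":-25,"y":-36},{"x":-25,"y":-36},{"x":-25,"y":-36},{"x":-25,"y":-36}]'; python3 -m creep '[{"x":-26,"y":-38},{"x":-27,"y":-38},{"x":-26,"y":-38},{"x":-27,"y":-39,"z":40},{"z":46},{"z":0},{"z":0}]';  python3 - <<'E'
from h import *
plan([572.7,161.4,64],TT+np.pi/2)
snap('top','t1.png',(70,140,350,260),2.8)
E
```

```text
t 0.1 pos [186.9 596.1 235.8] tilt [-0.02 -0.07] yaw 72.6 w 86.8 F [ 0.4 -0.1 -0.2] q7 -0.09
turn first: wz -24.3 then [-331.  -477.5  172.5] | shift first [-498.2 -299.2  172.3]invalid input at $[0]: expected keys grip, x, y, z, wx, wy, wz
invalid input at $[0]: expected keys grip, x, y, z, wx, wy, wz
```

View pics/t1.png

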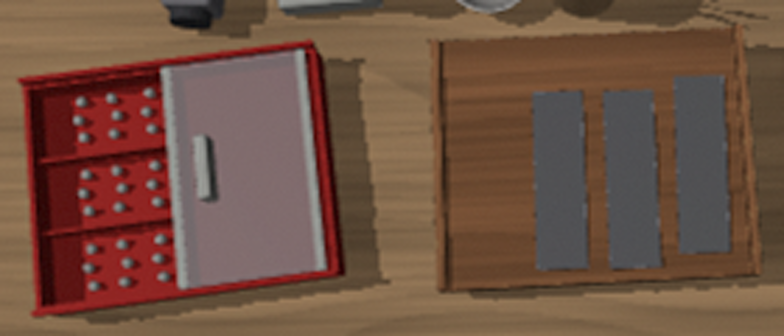

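The moves were refused because every row needs all seven keys, so the scene in the picture is unchanged.

```bash
python3 -m creep '[{"grip":0,"x":0,"y":0,"z":0,"wx":0,"wy":0,"wz":-8.1},{"grip":0,"x":0,"y":0,"z":0,"wx":0,"wy":0,"wz":-8.1},{"grip":0,"x":0,"y":0,"z":0,"wx":0,"wy":0,"wz":-8.1},{"grip":0,"x":-25,"y":-36,"z":0,"wx":0,"wy":0,"wz":0},{"grip":0,"x":-25,"y":-36,"z":0,"wx":0,"wy":0,"wz":0},{"grip":0,"x":-25,"y":-36,"z":0,"wx":0,"wy":0,"wz":0},{"grip":0,"x":-25,"y":-36,"z":0,"wx":0,"wy":0,"wz":0},{"grip":0,"x":-25,"y":-36,"z":0,"wx":0,"wy":0,"wz":0},{"grip":0,"x":-25,"y":-36,"z":0,"wx":0,"wy":0,"wz":0},{"grip":0,"x":-25,"y":-36,"z":0,"wx":0,"wy":0,"wz":0}]'
python3 - <<'E'
from h import *
plan([572.7,161.4,150],TT+np.pi/2)
E
```

```text
time_s: 1.15
ee_pos: [391.8, 365.6, 236.5]
tcp_rot: [-0.0, -0.06, 0.998, 0.0]
wrist_force: [-0.1, 0.2, -0.6]
gripper_width: 87.0
finger_force: 0.0
t 1.1 pos [391.8 365.6 236.5] tilt [-0.01  0.  ] yaw 96.9 w 87.0 F [-0.1  0.2 -0.6] q7 0.86
turn first: wz 0.0 then [-155.2 -224.4   86.5] | shift first [-155.1 -224.5   86.5]
```

```bash
python3 -m creep '[{"grip":0,"x":-26,"y":-37,"z":0,"wx":0,"wy":0,"wz":0},{"grip":0,"x":-26,"y":-37,"z":0,"wx":0,"wy":0,"wz":0},{"grip":0,"x":-26,"y":-37,"z":0,"wx":0,"wy":0,"wz":0},{"grip":0,"x":-26,"y":-37,"z":0,"wx":0,"wy":0,"wz":0},{"grip":0,"x":-26,"y":-38,"z":20,"wx":0,"wy":0,"wz":0},{"grip":0,"x":-25,"y":-38,"z":30,"wx":0,"wy":0,"wz":0},{"grip":0,"x":0,"y":0,"z":40,"wx":0,"wy":0,"wz":0},{"grip":0,"x":0,"y":0,"z":40,"wx":0,"wy":0,"wz":0},{"grip":0,"x":0,"y":0,"z":30,"wx":0,"wy":0,"wz":0},{"grip":0,"x":0,"y":0,"z":12,"wx":0,"wy":0,"wz":0},{"grip":255,"x":0,"y":0,"z":0,"wx":0,"wy":0,"wz":0},{"grip":255,"x":0,"y":0,"z":0,"wx":0,"wy":0,"wz":0}]' 20
python3 -m creep '[{"grip":255,"x":0,"y":0,"z":0,"wx":0,"wy":0,"wz":0},{"grip":255,"x":0,"y":0,"z":0,"wx":0,"wy":0,"wz":0},{"grip":255,"x":0,"y":0,"z":0,"wx":0,"wy":0,"wz":0},{"grip":255,"x":0,"y":0,"z":0,"wx":0,"wy":0,"wz":0},{"grip":255,"x":0,"y":0,"z":0,"wx":0,"wy":0,"wz":0}]'
```

```text
time_s: 2.35
ee_pos: [570.0, 166.8, 68.5]
tcp_rot: [0.001, -0.06, 0.998, 0.0]
wrist_force: [0.4, -0.2, 1.3]
gripper_width: 78.0
finger_force: 0.0
time_s: 2.85
ee_pos: [569.2, 166.5, 67.3]
tcp_rot: [0.0, -0.06, 0.998, 0.0]
wrist_force: [0.1, -0.5, -0.0]
gripper_width: 38.9
finger_force: 0.0
```

```bash
python3 -m creep '[{"grip":255,"x":0,"y":-5,"z":2,"wx":0,"wy":0,"wz":0},{"grip":255,"x":0,"y":0,"z":0,"wx":0,"wy":0,"wz":0},{"grip":255,"x":0,"y":0,"z":0,"wx":0,"wy":0,"wz":0},{"grip":255,"x":0,"y":0,"z":0,"wx":0,"wy":0,"wz":0},{"grip":255,"x":0,"y":0,"z":0,"wx":0,"wy":0,"wz":0},{"grip":255,"x":0,"y":0,"z":0,"wx":0,"wy":0,"wz":0}]' 20
```

```text
time_s: 3.45
ee_pos: [569.7, 161.5, 65.0]
tcp_rot: [-0.0, -0.06, 0.998, 0.0]
wrist_force: [0.3, 0.2, -1.4]
gripper_width: 12.1
finger_force: 20.0
```

```bash
python3 -m creep '[{"grip":255,"x":0,"y":12,"z":0,"wx":0,"wy":0,"wz":0},{"grip":255,"x":0,"y":12,"z":0,"wx":0,"wy":0,"wz":0},{"grip":255,"x":0,"y":12,"z":0,"wx":0,"wy":0,"wz":0},{"grip":255,"x":0,"y":12,"z":0,"wx":0,"wy":0,"wz":0},{"grip":255,"x":0,"y":12,"z":0,"wx":0,"wy":0,"wz":0},{"grip":255,"x":0,"y":12,"z":0,"wx":0,"wy":0,"wz":0},{"grip":255,"x":0,"y":12,"z":0,"wx":0,"wy":0,"wz":0},{"grip":255,"x":0,"y":12,"z":0,"wx":0,"wy":0,"wz":0},{"grip":255,"x":0,"y":8,"z":0,"wx":0,"wy":0,"wz":0},{"grip":255,"x":0,"y":4,"z":0,"wx":0,"wy":0,"wz":0},{"grip":255,"x":0,"y":0,"z":0,"wx":0,"wy":0,"wz":0}]' 20
```

```text
time_s: 4.55
ee_pos: [556.7, 269.8, 65.0]
tcp_rot: [0.0, -0.061, 0.998, 0.0]
wrist_force: [2.8, 1.8, -6.0]
gripper_width: 12.2
finger_force: 20.0
```

```bash
python3 -m creep '[{"grip":255,"x":0,"y":4,"z":0,"wx":0,"wy":0,"wz":0},{"grip":255,"x":0,"y":4,"z":0,"wx":0,"wy":0,"wz":0},{"grip":255,"x":0,"y":3,"z":0,"wx":0,"wy":0,"wz":0},{"grip":255,"x":0,"y":0,"z":0,"wx":0,"wy":0,"wz":0}]' 20
```

```text
time_s: 4.95
ee_pos: [555.4, 280.2, 65.0]
tcp_rot: [0.0, -0.06, 0.998, 0.0]
wrist_force: [1.8, 0.9, -6.3]
gripper_width: 11.7
finger_force: 20.0
```

```bash
python3 -m creep '[{"grip":255,"x":0,"y":3,"z":0,"wx":0,"wy":0,"wz":0},{"grip":255,"x":0,"y":3,"z":0,"wx":0,"wy":0,"wz":0},{"grip":255,"x":0,"y":0,"z":0,"wx":0,"wy":0,"wz":0}]' 20
```

```text
time_s: 5.25
ee_pos: [554.7, 286.2, 65.0]
tcp_rot: [0.0, -0.06, 0.998, 0.0]
wrist_force: [4.1, 1.0, -7.7]
gripper_width: 11.9
finger_force: 20.0
```

```bash
python3 -m creep '[{"grip":255,"x":0,"y":3,"z":0,"wx":0,"wy":0,"wz":0},{"grip":255,"x":0,"y":3,"z":0,"wx":0,"wy":0,"wz":0},{"grip":255,"x":0,"y":0,"z":0,"wx":0,"wy":0,"wz":0}]' 20
```

```text
time_s: 5.55
ee_pos: [554.0, 292.3, 65.1]
tcp_rot: [0.0, -0.06, 0.998, 0.0]
wrist_force: [3.1, 1.0, -7.2]
gripper_width: 11.9
finger_force: 20.0
```

```bash
python3 -m creep '[{"grip":255,"x":0,"y":3,"z":0,"wx":0,"wy":0,"wz":0},{"grip":255,"x":0,"y":3,"z":0,"wx":0,"wy":0,"wz":0},{"grip":255,"x":0,"y":0,"z":0,"wx":0,"wy":0,"wz":0}]' 20
```

```text
time_s: 5.85
ee_pos: [553.9, 292.9, 65.0]
tcp_rot: [-0.001, -0.059, 0.998, -0.003]
wrist_force: [0.8, -15.1, 0.2]
gripper_width: 11.9
finger_force: 20.0
```

```bash
python3 -m creep '[{"grip":150,"x":0,"y":-5,"z":0,"wx":0,"wy":0,"wz":0},{"grip":150,"x":0,"y":0,"z":0,"wx":0,"wy":0,"wz":0},{"grip":150,"x":0,"y":0,"z":0,"wx":0,"wy":0,"wz":0},{"grip":150,"x":0,"y":0,"z":-15,"wx":0,"wy":0,"wz":0},{"grip":255,"x":0,"y":0,"z":-40,"wx":0,"wy":0,"wz":0},{"grip":255,"x":0,"y":0,"z":-45,"wx":0,"wy":0,"wz":0},{"grip":255,"x":0,"y":0,"z":0,"wx":0,"wy":0,"wz":0}]' 20
python3 - <<'E'
from h import *
a=snap('top','t2.png')
strips('pics/raw_t2.png',(228,150,338,245))
plan([568,-164.7,120],RT+np.pi/2)
E
```

```text
time_s: 6.55
ee_pos: [556.8, 294.6, 173.3]
tcp_rot: [0.005, -0.06, 0.998, 0.003]
wrist_force: [0.5, -0.3, 0.1]
gripper_width: 18.8
finger_force: 0.0
[ 311  167   20   64 1160] [ 572. -299.] [170.  49.] mean [ 571.1 -298.6] th -0.002
[ 260  173   20   63 1154] [ 559. -165.] [167.  49.] mean [ 558.2 -164.8] th 0.017
[ 285  172   22   64 1159] [ 559. -232.] [169.  49.] mean [ 557.6 -232.3] th 0.015
t 6.6 pos [555.6 294.1 170.1] tilt [0.35 0.26] yaw 96.9 w 15.3 F [ 0.   0.2 -0.4] q7 1.19
turn first: wz 4.9 then [   4.  -459.1   48.3] | shift first [  43.3 -457.1   48. ]
```

View pics/t2.png

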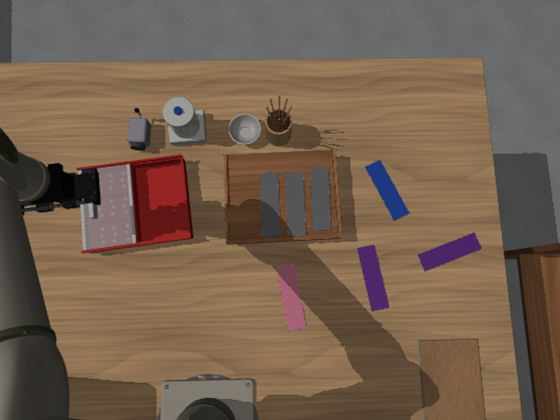

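The top view shows the cover parked open and the empty compartment exposed at about (162,200). The three strips have not moved.

```bash
python3 -m creep '[{"grip":255,"x":0,"y":0,"z":0,"wx":0,"wy":0,"wz":4.9},{"grip":255,"x":0.4,"y":-42,"z":0,"wx":0,"wy":0,"wz":0},{"grip":255,"x":0.4,"y":-42,"z":0,"wx":0,"wy":0,"wz":0},{"grip":255,"x":0.4,"y":-42,"z":0,"wx":0,"wy":0,"wz":0},{"grip":255,"x":0.4,"y":-42,"z":0,"wx":0,"wy":0,"wz":0},{"grip":255,"x":0.4,"y":-42,"z":0,"wx":0,"wy":0,"wz":0},{"grip":255,"x":0.4,"y":-42,"z":0,"wx":0,"wy":0,"wz":0},{"grip":255,"x":0.4,"y":-42,"z":0,"wx":0,"wy":0,"wz":0},{"grip":255,"x":0.4,"y":-42,"z":0,"wx":0,"wy":0,"wz":0},{"grip":255,"x":0.4,"y":-42,"z":0,"wx":0,"wy":0,"wz":0},{"grip":255,"x":0.4,"y":-42,"z":0,"wx":0,"wy":0,"wz":0},{"grip":255,"x":0,"y":-39,"z":0,"wx":0,"wy":0,"wz":0}]' 20
python3 -m creep '[{"grip":255,"x":0,"y":0,"z":20,"wx":0,"wy":0,"wz":0},{"grip":255,"x":0,"y":0,"z":25,"wx":0,"wy":0,"wz":0},{"grip":255,"x":0,"y":0,"z":0,"wx":0,"wy":0,"wz":0}]'
python3 - <<'E'
from h import *
plan([568,-164.7,67],RT+np.pi/2)
E
```

```text
time_s: 7.8
ee_pos: [565.6, -167.8, 165.2]
tcp_rot: [-0.0, -0.017, 1.0, 0.0]
wrist_force: [-0.7, -0.0, 0.2]
gripper_width: 0.1
finger_force: 0.0
time_s: 8.1
ee_pos: [563.9, -165.5, 117.1]
tcp_rot: [-0.003, -0.017, 1.0, 0.001]
wrist_force: [-0.7, 0.3, -0.2]
gripper_width: 0.3
finger_force: 0.0
t 8.1 pos [ 563.9 -165.5  117.1] tilt [-0.31  0.07] yaw 92.0 w 0.3 F [-0.7  0.3 -0.2] q7 1.95
turn first: wz -0.0 then [-4.4  0.6 50.1] | shift first [-4.4  0.6 50.1]
```

```bash
python3 -m creep '[{"grip":255,"x":-4,"y":0,"z":20,"wx":0,"wy":0,"wz":0},{"grip":255,"x":0,"y":0,"z":20,"wx":0,"wy":0,"wz":0},{"grip":255,"x":0,"y":0,"z":7,"wx":0,"wy":0,"wz":0},{"grip":255,"x":0,"y":0,"z":2,"wx":0,"wy":0,"wz":0},{"grip":255,"x":0,"y":0,"z":1,"wx":0,"wy":0,"wz":0},{"grip":255,"x":0,"y":0,"z":0,"wx":0,"wy":0,"wz":0}]'
python3 -m creep '[{"grip":255,"x":0,"y":0,"z":1,"wx":0,"wy":0,"wz":0},{"grip":255,"x":0,"y":0,"z":0,"wx":0,"wy":0,"wz":0}]'
```

```text
time_s: 8.7
ee_pos: [570.4, -166.2, 71.1]
tcp_rot: [0.001, -0.017, 1.0, -0.0]
wrist_force: [-0.0, -0.3, 0.1]
gripper_width: 0.4
finger_force: 0.0
time_s: 8.9
ee_pos: [570.1, -166.2, 69.5]
tcp_rot: [0.0, -0.017, 1.0, 0.0]
wrist_force: [0.0, 0.4, 1.1]
gripper_width: 0.6
finger_force: 0.0
```

```bash
for i in 1; do python3 -m creep '[{"grip":255,"x":0,"y":0,"z":1,"wx":0,"wy":0,"wz":0},{"grip":255,"x":0,"y":0,"z":1,"wx":0,"wy":0,"wz":0},{"grip":255,"x":0,"y":0,"z":0,"wx":0,"wy":0,"wz":0}]'; done
python3 -m creep '[{"grip":255,"x":0,"y":0,"z":1,"wx":0,"wy":0,"wz":0},{"grip":255,"x":0,"y":0,"z":0,"wx":0,"wy":0,"wz":0}]'
```

```text
time_s: 9.2
ee_pos: [570.0, -166.2, 67.5]
tcp_rot: [0.0, -0.017, 1.0, 0.0]
wrist_force: [-2.0, 0.1, 5.7]
gripper_width: 0.7
finger_force: 2.7
time_s: 9.4
ee_pos: [570.0, -166.2, 67.4]
tcp_rot: [0.0, -0.017, 1.0, 0.0]
wrist_force: [-6.9, 1.8, 16.4]
gripper_width: 0.5
finger_force: 7.8
```

```bash
python3 -m creep '[{"grip":255,"x":5,"y":0,"z":-0.4,"wx":0,"wy":0,"wz":0},{"grip":255,"x":8,"y":0,"z":0,"wx":0,"wy":0,"wz":0},{"grip":255,"x":8,"y":0,"z":0,"wx":0,"wy":0,"wz":0},{"grip":255,"x":8,"y":0,"z":0,"wx":0,"wy":0,"wz":0},{"grip":255,"x":8,"y":0,"z":0,"wx":0,"wy":0,"wz":0},{"grip":255,"x":8,"y":0,"z":0,"wx":0,"wy":0,"wz":0}]'; python3 - <<'E'
from h import *
snap('side','s3.png',(200,150,410,270),3)
E
```

```text
time_s: 10.0
ee_pos: [526.0, -167.9, 67.5]
tcp_rot: [0.002, -0.017, 1.0, -0.0]
wrist_force: [3.7, -0.2, 5.9]
gripper_width: 0.5
finger_force: 3.0
```

View pics/s3.png

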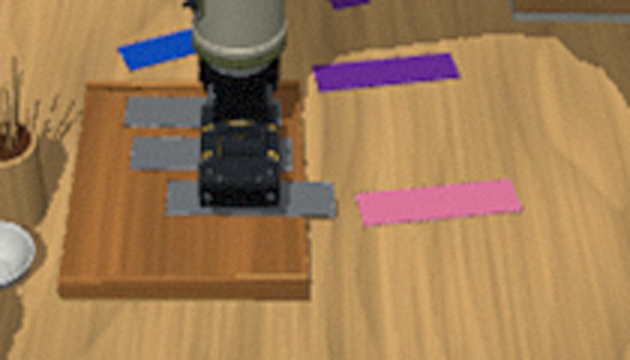

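The side view shows the strip moving with the finger; its near end, at about (335,200) in the crop, now overhangs the edge at 305. I'll keep pulling.

```bash
python3 -m creep '[{"grip":255,"x":8,"y":0,"z":0,"wx":0,"wy":0,"wz":0},{"grip":255,"x":8,"y":0,"z":0,"wx":0,"wy":0,"wz":0},{"grip":255,"x":8,"y":0,"z":0,"wx":0,"wy":0,"wz":0},{"grip":255,"x":7,"y":0,"z":0,"wx":0,"wy":0,"wz":0},{"grip":255,"x":0,"y":0,"z":0,"wx":0,"wy":0,"wz":0},{"grip":0,"x":0,"y":0,"z":-20,"wx":0,"wy":0,"wz":0},{"grip":0,"x":0,"y":0,"z":-40,"wx":0,"wy":0,"wz":0},{"grip":0,"x":40,"y":0,"z":-20,"wx":0,"wy":0,"wz":0},{"grip":0,"x":45,"y":0,"z":0,"wx":0,"wy":0,"wz":0},{"grip":0,"x":0,"y":0,"z":0,"wx":0,"wy":0,"wz":0},{"grip":0,"x":0,"y":0,"z":0,"wx":0,"wy":0,"wz":0},{"grip":0,"x":0,"y":0,"z":0,"wx":0,"wy":0,"wz":0}]'; python3 - <<'E'
from h import *
snap('top','t3.png',(215,140,355,290),3.5)
strips('pics/raw_t3.png',(228,150,338,280))
plan([430,-167,60],RT+np.pi/2)
E
```

```text
time_s: 11.25
ee_pos: [409.4, -171.6, 146.4]
tcp_rot: [0.0, -0.018, 1.0, 0.0]
wrist_force: [0.2, -1.0, -0.2]
gripper_width: 48.5
finger_force: 0.0
[ 311  167   20   64 1160] [ 572. -299.] [170.  49.] mean [ 571.1 -298.6] th -0.001
[ 228  172   80  108 5442] [ 504. -160.] [203. 281.] mean [ 469.8 -170. ] th -0.517
t 11.3 pos [ 409.6 -171.7  146.3] tilt [-0.01 -0.02] yaw 92.0 w 52.6 F [-1.4  0.6 -0.7] q7 1.9
turn first: wz 0.0 then [-20.6   4.   86.3] | shift first [-20.6   4.   86.3]
```

View pics/t3.png

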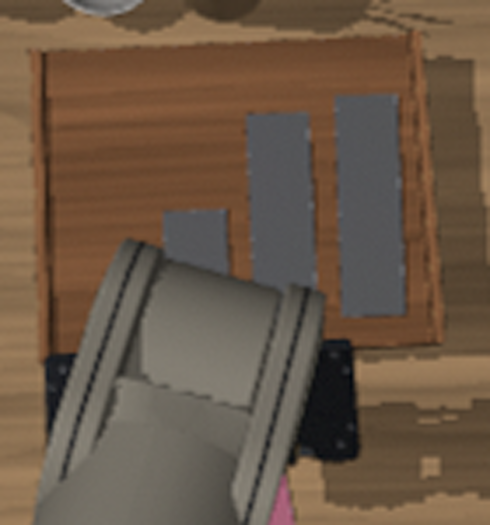

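The far end of the dragged strip shows at crop (163–228, 211); the arm hides the rest.

```bash
python3 - <<'E'
from h import *
print(pix2w('top',np.array([(163,211),(228,211)])/3.5+[215,140],53))
E
python3 -m creep '[{"grip":0,"x":-20,"y":3,"z":0,"wx":0,"wy":0,"wz":0},{"grip":0,"x":0,"y":0,"z":0,"wx":0,"wy":0,"wz":0},{"grip":0,"x":0,"y":0,"z":0,"wx":0,"wy":0,"wz":0},{"grip":0,"x":0,"y":0,"z":0,"wx":0,"wy":0,"wz":0},{"grip":0,"x":0,"y":0,"z":0,"wx":0,"wy":0,"wz":0},{"grip":0,"x":0,"y":0,"z":0,"wx":0,"wy":0,"wz":0}]'
```

```text
[[ 568.08631085 -143.88974974]
 [ 567.21033696 -192.7091489 ]]
time_s: 11.9
ee_pos: [428.6, -168.2, 146.4]
tcp_rot: [-0.0, -0.017, 1.0, 0.0]
wrist_force: [0.8, 0.3, -0.7]
gripper_width: 86.2
finger_force: 0.0
```

```bash
python3 -m creep '[{"grip":0,"x":0,"y":-1,"z":40,"wx":0,"wy":0,"wz":0},{"grip":0,"x":0,"y":0,"z":40,"wx":0,"wy":0,"wz":0},{"grip":0,"x":0,"y":0,"z":10,"wx":0,"wy":0,"wz":0},{"grip":255,"x":0,"y":0,"z":0,"wx":0,"wy":0,"wz":0},{"grip":255,"x":0,"y":0,"z":0,"wx":0,"wy":0,"wz":0},{"grip":255,"x":0,"y":0,"z":0,"wx":0,"wy":0,"wz":0},{"grip":255,"x":0,"y":0,"z":0,"wx":0,"wy":0,"wz":0},{"grip":255,"x":0,"y":0,"z":0,"wx":0,"wy":0,"wz":0},{"grip":255,"x":0,"y":0,"z":0,"wx":0,"wy":0,"wz":0},{"grip":255,"x":0,"y":0,"z":0,"wx":0,"wy":0,"wz":0},{"grip":255,"x":0,"y":0,"z":0,"wx":0,"wy":0,"wz":0}]' 20
```

```text
time_s: 13.0
ee_pos: [429.1, -169.1, 56.6]
tcp_rot: [0.0, -0.017, 1.0, 0.0]
wrist_force: [-0.3, 0.0, 1.1]
gripper_width: 47.2
finger_force: 20.0
```

```bash
python3 -m creep '[{"grip":255,"x":0,"y":0,"z":-10,"wx":0,"wy":0,"wz":0},{"grip":255,"x":0,"y":0,"z":-20,"wx":0,"wy":0,"wz":0},{"grip":255,"x":0,"y":0,"z":-30,"wx":0,"wy":0,"wz":0},{"grip":255,"x":0,"y":0,"z":-30,"wx":0,"wy":0,"wz":0},{"grip":255,"x":0,"y":0,"z":0,"wx":0,"wy":0,"wz":0}]' 20
python3 - <<'E'
from h import *
snap('side','s4.png',(200,100,560,300),2)
p=fr(TR,TT,-53.5,-68.75);plan([*p,22],TT+np.pi/2)
E
```

```text
time_s: 13.5
ee_pos: [430.8, -169.8, 150.5]
tcp_rot: [0.003, -0.017, 1.0, -0.0]
wrist_force: [0.0, 0.2, -0.8]
gripper_width: 47.0
finger_force: 20.0
t 13.6 pos [ 430.  -169.4  148.5] tilt [ 0.22 -0.  ] yaw 92.0 w 47.5 F [ 0.2  0.1 -0.8] q7 1.9
turn first: wz -4.9 then [-127.6  272.7  126.9] | shift first [-103.9  282.6  126.8]
```

View pics/s4.png

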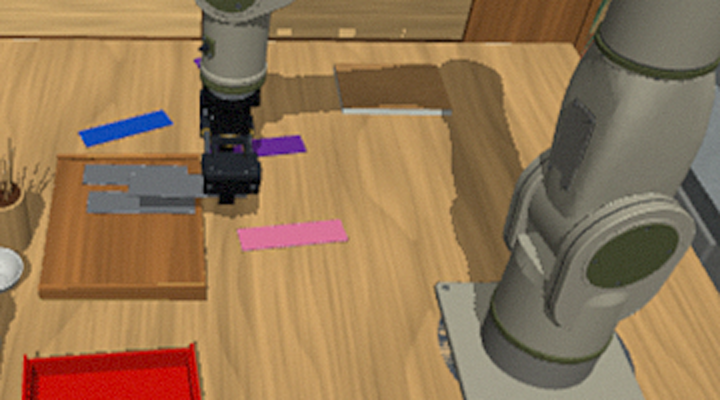

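The strip is held level, near (160,182) in the crop, clear above the riser.

```bash
python3 -m creep '[{"grip":255,"x":0,"y":0,"z":0,"wx":0,"wy":0,"wz":-4.9},{"grip":255,"x":-14,"y":30,"z":0,"wx":0,"wy":0,"wz":0},{"grip":255,"x":-14,"y":30,"z":0,"wx":0,"wy":0,"wz":0},{"grip":255,"x":-14,"y":30,"z":0,"wx":0,"wy":0,"wz":0},{"grip":255,"x":-14,"y":30,"z":0,"wx":0,"wy":0,"wz":0},{"grip":255,"x":-14,"y":30,"z":0,"wx":0,"wy":0,"wz":0},{"grip":255,"x":-14,"y":30,"z":0,"wx":0,"wy":0,"wz":0},{"grip":255,"x":-14,"y":30,"z":0,"wx":0,"wy":0,"wz":0},{"grip":255,"x":-14,"y":30,"z":0,"wx":0,"wy":0,"wz":0},{"grip":255,"x":-15.6,"y":32.7,"z":0,"wx":0,"wy":0,"wz":0},{"grip":255,"x":0,"y":0,"z":30,"wx":0,"wy":0,"wz":0},{"grip":255,"x":0,"y":0,"z":0,"wx":0,"wy":0,"wz":0}]' 20
python3 - <<'E'
from h import *
snap('top','t4.png')
p=fr(TR,TT,-53.5,-68.75);plan([*p,23],TT+np.pi/2)
E
```

```text
time_s: 14.75
ee_pos: [520.1, 117.0, 112.5]
tcp_rot: [-0.004, -0.061, 0.998, -0.001]
wrist_force: [-0.4, -0.5, -0.7]
gripper_width: 47.5
finger_force: 20.0
t 14.8 pos [521.  116.1 114.3] tilt [-0.29 -0.13] yaw 96.9 w 47.3 F [-0.3  0.3 -0.4] q7 1.44
turn first: wz 0.0 then [-4.1  0.3 91.3] | shift first [-4.1  0.3 91.3]
```

View pics/t4.png

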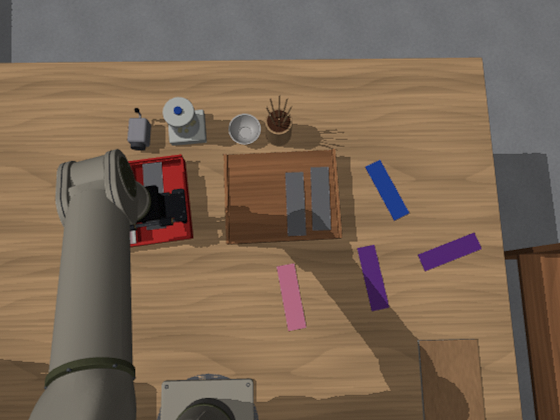

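The strip's far end at (152,170) sits inside the compartment outline, so I'll lower and release it.

```bash
python3 -m creep '[{"grip":255,"x":-4,"y":0,"z":30,"wx":0,"wy":0,"wz":0},{"grip":255,"x":0,"y":0,"z":30,"wx":0,"wy":0,"wz":0},{"grip":255,"x":0,"y":0,"z":20,"wx":0,"wy":0,"wz":0},{"grip":255,"x":0,"y":0,"z":8,"wx":0,"wy":0,"wz":0},{"grip":255,"x":0,"y":0,"z":2,"wx":0,"wy":0,"wz":0},{"grip":255,"x":0,"y":0,"z":0,"wx":0,"wy":0,"wz":0}]' 20
```

```text
time_s: 15.4
ee_pos: [527.4, 117.2, 27.6]
tcp_rot: [0.001, -0.06, 0.998, 0.0]
wrist_force: [0.2, 0.1, -0.1]
gripper_width: 47.2
finger_force: 20.0
```

```bash
python3 -m creep '[{"grip":255,"x":0,"y":0,"z":3,"wx":0,"wy":0,"wz":0},{"grip":255,"x":0,"y":0,"z":0,"wx":0,"wy":0,"wz":0},{"grip":50,"x":0,"y":0,"z":0,"wx":0,"wy":0,"wz":0},{"grip":50,"x":0,"y":0,"z":0,"wx":0,"wy":0,"wz":0},{"grip":50,"x":0,"y":0,"z":0,"wx":0,"wy":0,"wz":0},{"grip":50,"x":0,"y":0,"z":0,"wx":0,"wy":0,"wz":0},{"grip":50,"x":0,"y":0,"z":-20,"wx":0,"wy":0,"wz":0},{"grip":255,"x":0,"y":0,"z":-40,"wx":0,"wy":0,"wz":0},{"grip":255,"x":0,"y":0,"z":-40,"wx":0,"wy":0,"wz":0},{"grip":255,"x":0,"y":0,"z":-40,"wx":0,"wy":0,"wz":0},{"grip":255,"x":0,"y":0,"z":0,"wx":0,"wy":0,"wz":0}]' 20
python3 - <<'E'
from h import *
plan([568,-232.2,120],RT+np.pi/2)
E
```

```text
time_s: 16.5
ee_pos: [529.7, 118.1, 169.1]
tcp_rot: [0.004, -0.06, 0.998, 0.001]
wrist_force: [0.0, 0.2, 0.2]
gripper_width: 46.2
finger_force: 0.0
t 16.5 pos [529.7 118.1 169.1] tilt [0.48 0.19] yaw 96.9 w 46.2 F [0.  0.2 0.2] q7 1.43
turn first: wz 4.9 then [ -25.6 -351.6   48.6] | shift first [   4.3 -352.5   48.3]
```

```bash
python3 - <<'E'
from h import *
snap('top','t5.png');strips('pics/raw_t5.png',(228,150,338,260))
E
python3 -m creep '[{"grip":255,"x":0,"y":0,"z":0,"wx":0,"wy":0,"wz":4.9},{"grip":255,"x":-3,"y":-36,"z":0,"wx":0,"wy":0,"wz":0},{"grip":255,"x":-3,"y":-36,"z":0,"wx":0,"wy":0,"wz":0},{"grip":255,"x":-3,"y":-36,"z":0,"wx":0,"wy":0,"wz":0},{"grip":255,"x":-3,"y":-36,"z":0,"wx":0,"wy":0,"wz":0},{"grip":255,"x":-3,"y":-36,"z":0,"wx":0,"wy":0,"wz":0},{"grip":255,"x":-3,"y":-36,"z":0,"wx":0,"wy":0,"wz":0},{"grip":255,"x":-3,"y":-36,"z":0,"wx":0,"wy":0,"wz":0},{"grip":255,"x":-3,"y":-36,"z":0,"wx":0,"wy":0,"wz":0},{"grip":255,"x":-2,"y":-36,"z":20,"wx":0,"wy":0,"wz":0},{"grip":255,"x":0,"y":-28,"z":30,"wx":0,"wy":0,"wz":0},{"grip":255,"x":0,"y":0,"z":0,"wx":0,"wy":0,"wz":0}]' 20
python3 - <<'E'
from h import *
snap('top','t6.png');strips('pics/raw_t6.png',(125,150,200,250),9)
plan([570,-232.1,70],RT+np.pi/2)
E
```

```text
[ 311  167   20   64 1152] [ 572. -299.] [ 49. 169.] mean [ 571.5 -298.5] th -0.004
[ 285  172   21   64 1159] [ 559. -232.] [169.  49.] mean [ 557.6 -232.2] th 0.014
time_s: 17.75
ee_pos: [561.0, -237.4, 108.1]
tcp_rot: [-0.004, -0.015, 1.0, -0.0]
wrist_force: [-1.3, -0.5, -0.5]
gripper_width: 0.4
finger_force: 0.0
[125 164  11  80 329] [576. 215.] [220.  27.] mean [561.7 219.3] th 0.084
[ 154  170   21   62 1039] [582. 123.] [168.  46.] mean [580.6 123.2] th 0.099
t 17.8 pos [ 562.5 -235.2  110. ] tilt [-0.34  0.01] yaw 91.8 w 0.5 F [ 0.6 -0.2 -0.2] q7 2.07
turn first: wz -0.2 then [-7.9  2.8 40. ] | shift first [-7.9  2.8 40. ]
```

Strip one is at (581,123) and the bay centre at (578,123), so it is placed. On to strip two.

```bash
python3 -m creep '[{"grip":255,"x":-5,"y":3,"z":18,"wx":0,"wy":0,"wz":0},{"grip":255,"x":0,"y":0,"z":15,"wx":0,"wy":0,"wz":0},{"grip":255,"x":0,"y":0,"z":3,"wx":0,"wy":0,"wz":0},{"grip":255,"x":0,"y":0,"z":1,"wx":0,"wy":0,"wz":0},{"grip":255,"x":0,"y":0,"z":0,"wx":0,"wy":0,"wz":0}]' 20
python3 -m creep '[{"grip":255,"x":0,"y":0,"z":1,"wx":0,"wy":0,"wz":0},{"grip":255,"x":0,"y":0,"z":0,"wx":0,"wy":0,"wz":0}]'
```

```text
time_s: 18.3
ee_pos: [570.1, -230.2, 77.0]
tcp_rot: [0.0, -0.017, 1.0, -0.0]
wrist_force: [-0.4, -0.7, 0.5]
gripper_width: 0.0
finger_force: 0.0
time_s: 18.5
ee_pos: [570.1, -230.4, 76.0]
tcp_rot: [0.0, -0.017, 1.0, -0.0]
wrist_force: [0.5, -0.1, -0.2]
gripper_width: 0.5
finger_force: 0.0
```

```bash
python3 -m creep '[{"grip":255,"x":0,"y":-1.5,"z":4,"wx":0,"wy":0,"wz":0},{"grip":255,"x":0,"y":0,"z":3,"wx":0,"wy":0,"wz":0},{"grip":255,"x":0,"y":0,"z":1,"wx":0,"wy":0,"wz":0},{"grip":255,"x":0,"y":0,"z":1,"wx":0,"wy":0,"wz":0},{"grip":255,"x":0,"y":0,"z":0.4,"wx":0,"wy":0,"wz":0},{"grip":255,"x":0,"y":0,"z":0,"wx":0,"wy":0,"wz":0}]' 20
```

```text
time_s: 19.1
ee_pos: [569.9, -231.9, 67.5]
tcp_rot: [0.0, -0.017, 1.0, 0.0]
wrist_force: [-7.1, 2.4, 16.9]
gripper_width: 0.3
finger_force: 8.4
```

```bash
python3 -m creep '[{"grip":255,"x":5,"y":0,"z":-0.4,"wx":0,"wy":0,"wz":0},{"grip":255,"x":8,"y":0,"z":0,"wx":0,"wy":0,"wz":0},{"grip":255,"x":8,"y":0,"z":0,"wx":0,"wy":0,"wz":0},{"grip":255,"x":8,"y":0,"z":0,"wx":0,"wy":0,"wz":0},{"grip":255,"x":8,"y":0,"z":0,"wx":0,"wy":0,"wz":0},{"grip":255,"x":8,"y":0,"z":0,"wx":0,"wy":0,"wz":0},{"grip":255,"x":8,"y":0,"z":0,"wx":0,"wy":0,"wz":0},{"grip":255,"x":8,"y":0,"z":0,"wx":0,"wy":0,"wz":0},{"grip":255,"x":8,"y":0,"z":0,"wx":0,"wy":0,"wz":0},{"grip":255,"x":6,"y":0,"z":0,"wx":0,"wy":0,"wz":0},{"grip":255,"x":0,"y":0,"z":0,"wx":0,"wy":0,"wz":0}]'
python3 -m creep '[{"grip":0,"x":0,"y":0,"z":-20,"wx":0,"wy":0,"wz":0},{"grip":0,"x":0,"y":0,"z":-40,"wx":0,"wy":0,"wz":0},{"grip":0,"x":30,"y":0,"z":-20,"wx":0,"wy":0,"wz":0},{"grip":0,"x":35,"y":0,"z":0,"wx":0,"wy":0,"wz":0},{"grip":0,"x":0,"y":0,"z":0,"wx":0,"wy":0,"wz":0},{"grip":0,"x":0,"y":0,"z":0,"wx":0,"wy":0,"wz":0},{"grip":0,"x":0,"y":0,"z":0,"wx":0,"wy":0,"wz":0},{"grip":0,"x":0,"y":0,"z":0,"wx":0,"wy":0,"wz":0},{"grip":0,"x":0,"y":0,"z":0,"wx":0,"wy":0,"wz":0},{"grip":0,"x":0,"y":0,"z":0,"wx":0,"wy":0,"wz":0},{"grip":0,"x":0,"y":0,"z":0,"wx":0,"wy":0,"wz":0}]'; python3 - <<'E'
from h import *
snap('top','t7.png',(215,140,355,290),3.5)
strips('pics/raw_t7.png',(228,150,338,280))
plan([430,-234,57],RT+np.pi/2)
E
```

```text
time_s: 20.2
ee_pos: [495.4, -234.8, 67.5]
tcp_rot: [0.001, -0.017, 1.0, -0.0]
wrist_force: [-1.2, 0.1, 9.8]
gripper_width: 0.6
finger_force: 4.8
time_s: 21.3
ee_pos: [430.2, -236.6, 146.3]
tcp_rot: [-0.0, -0.017, 1.0, 0.0]
wrist_force: [-0.0, -0.1, 0.1]
gripper_width: 80.5
finger_force: 0.0
[ 255  167   83  113 5671] [ 489. -272.] [175. 345.] mean [ 472.1 -253.8] th -0.404
t 21.4 pos [ 430.1 -236.6  146.3] tilt [-0.02 -0.  ] yaw 92.0 w 82.6 F [ 0.5 -0.3  0.3] q7 2.07
turn first: wz -0.0 then [ 0.   2.6 89.3] | shift first [ 0.   2.6 89.3]
```

View pics/t7.png

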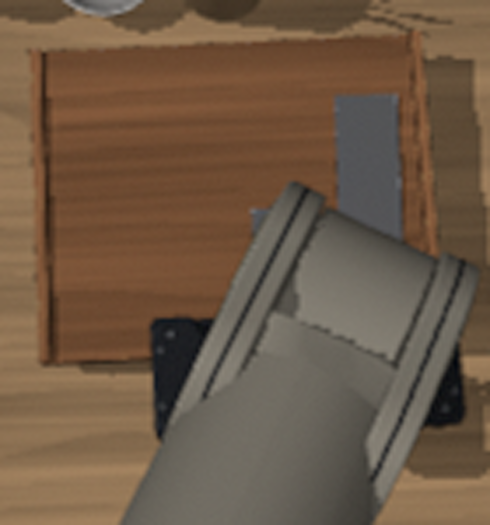

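The far-left corner at crop (250,208) maps to about (570,-209), as expected after the 75 mm drag. I'll grasp it now.

```bash
python3 -m creep '[{"grip":0,"x":0,"y":1.5,"z":40,"wx":0,"wy":0,"wz":0},{"grip":0,"x":0,"y":0,"z":40,"wx":0,"wy":0,"wz":0},{"grip":0,"x":0,"y":0,"z":10,"wx":0,"wy":0,"wz":0},{"grip":255,"x":0,"y":0,"z":0,"wx":0,"wy":0,"wz":0},{"grip":255,"x":0,"y":0,"z":0,"wx":0,"wy":0,"wz":0},{"grip":255,"x":0,"y":0,"z":0,"wx":0,"wy":0,"wz":0},{"grip":255,"x":0,"y":0,"z":0,"wx":0,"wy":0,"wz":0},{"grip":255,"x":0,"y":0,"z":0,"wx":0,"wy":0,"wz":0},{"grip":255,"x":0,"y":0,"z":0,"wx":0,"wy":0,"wz":0},{"grip":255,"x":0,"y":0,"z":0,"wx":0,"wy":0,"wz":0},{"grip":255,"x":0,"y":0,"z":0,"wx":0,"wy":0,"wz":0}]' 20
python3 -m creep '[{"grip":255,"x":0,"y":0,"z":-10,"wx":0,"wy":0,"wz":0},{"grip":255,"x":0,"y":0,"z":-20,"wx":0,"wy":0,"wz":0},{"grip":255,"x":0,"y":0,"z":-30,"wx":0,"wy":0,"wz":0},{"grip":255,"x":0,"y":0,"z":-35,"wx":0,"wy":0,"wz":0},{"grip":255,"x":0,"y":0,"z":0,"wx":0,"wy":0,"wz":0}]' 20
python3 - <<'E'
from h import *
p=fr(TR,TT,-54,-68.75);plan([*p,30],TT+np.pi/2)
E
```

```text
time_s: 22.45
ee_pos: [430.3, -235.2, 56.7]
tcp_rot: [0.0, -0.017, 1.0, -0.0]
wrist_force: [0.4, 0.5, 0.8]
gripper_width: 47.6
finger_force: 19.9
time_s: 22.95
ee_pos: [432.1, -236.4, 156.1]
tcp_rot: [0.003, -0.017, 1.0, -0.001]
wrist_force: [1.0, -0.8, -0.5]
gripper_width: 47.2
finger_force: 19.9
t 22.9 pos [ 432.1 -236.4  156.1] tilt [ 0.38 -0.1 ] yaw 92.0 w 47.2 F [ 1.  -0.8 -0.5] q7 2.06
turn first: wz -4.9 then [-132.7  339.6  126.4] | shift first [-103.1  349.8  126.2]
```

```bash
python3 -m creep '[{"grip":255,"x":0,"y":0,"z":0,"wx":0,"wy":0,"wz":-4.9},{"grip":255,"x":-14,"y":34,"z":0,"wx":0,"wy":0,"wz":0},{"grip":255,"x":-14,"y":34,"z":0,"wx":0,"wy":0,"wz":0},{"grip":255,"x":-14,"y":34,"z":0,"wx":0,"wy":0,"wz":0},{"grip":255,"x":-14,"y":34,"z":0,"wx":0,"wy":0,"wz":0},{"grip":255,"x":-14,"y":34,"z":0,"wx":0,"wy":0,"wz":0},{"grip":255,"x":-14,"y":34,"z":0,"wx":0,"wy":0,"wz":0},{"grip":255,"x":-14,"y":34,"z":0,"wx":0,"wy":0,"wz":0},{"grip":255,"x":-14,"y":34,"z":0,"wx":0,"wy":0,"wz":0},{"grip":255,"x":-14,"y":34,"z":0,"wx":0,"wy":0,"wz":0},{"grip":255,"x":-7,"y":34,"z":15,"wx":0,"wy":0,"wz":0},{"grip":255,"x":0,"y":0,"z":0,"wx":0,"wy":0,"wz":0}]' 20
python3 - <<'E'
from h import *
snap('top','t8.png');strips('pics/raw_t8.png',(228,150,338,260))
p=fr(TR,TT,-54,-68.75);plan([*p,27],TT+np.pi/2)
E
```

```text
time_s: 24.15
ee_pos: [519.8, 123.6, 134.6]
tcp_rot: [-0.001, -0.064, 0.998, 0.0]
wrist_force: [-0.5, -0.6, -0.6]
gripper_width: 47.1
finger_force: 19.9
[ 311  167   20   64 1157] [ 571. -299.] [ 49. 169.] mean [ 571.2 -298.7] th -0.001
t 24.2 pos [520.2 120.5 135.2] tilt [-0.14 -0.03] yaw 97.1 w 47.3 F [ 0.1 -0.3  0.2] q7 1.42
turn first: wz 0.3 then [ -3.6  -4.4 108.2] | shift first [ -3.6  -4.4 108.2]
```

```bash
python3 -m creep '[{"grip":255,"x":0,"y":-2,"z":30,"wx":0,"wy":0,"wz":0},{"grip":255,"x":0,"y":0,"z":35,"wx":0,"wy":0,"wz":0},{"grip":255,"x":0,"y":0,"z":25,"wx":0,"wy":0,"wz":0},{"grip":255,"x":0,"y":0,"z":12,"wx":0,"wy":0,"wz":0},{"grip":255,"x":0,"y":0,"z":0,"wx":0,"wy":0,"wz":0},{"grip":255,"x":0,"y":0,"z":0,"wx":0,"wy":0,"wz":0}]' 20
python3 - <<'E'
from h import *
p=fr(TR,TT,-54,-68.75);plan([*p,26.5],TT+np.pi/2)
E
```

```text
time_s: 24.8
ee_pos: [522.2, 116.0, 35.6]
tcp_rot: [0.001, -0.06, 0.998, 0.0]
wrist_force: [0.2, 0.1, 0.3]
gripper_width: 47.4
finger_force: 19.9
t 24.8 pos [522.2 116.   35.6] tilt [0.07 0.01] yaw 96.9 w 47.4 F [0.2 0.1 0.3] q7 1.45
turn first: wz -0.0 then [-1.9  0.4  9.1] | shift first [-1.9  0.4  9.1]
```

```bash
python3 -m creep '[{"grip":255,"x":-2,"y":0,"z":6,"wx":0,"wy":0,"wz":0},{"grip":255,"x":0,"y":0,"z":3,"wx":0,"wy":0,"wz":0},{"grip":255,"x":0,"y":0,"z":0,"wx":0,"wy":0,"wz":0},{"grip":50,"x":0,"y":0,"z":0,"wx":0,"wy":0,"wz":0},{"grip":50,"x":0,"y":0,"z":0,"wx":0,"wy":0,"wz":0},{"grip":50,"x":0,"y":0,"z":0,"wx":0,"wy":0,"wz":0},{"grip":50,"x":0,"y":0,"z":0,"wx":0,"wy":0,"wz":0},{"grip":50,"x":0,"y":0,"z":-20,"wx":0,"wy":0,"wz":0},{"grip":255,"x":0,"y":0,"z":-40,"wx":0,"wy":0,"wz":0},{"grip":255,"x":0,"y":0,"z":-40,"wx":0,"wy":0,"wz":0},{"grip":255,"x":0,"y":0,"z":-40,"wx":0,"wy":0,"wz":0},{"grip":255,"x":0,"y":0,"z":0,"wx":0,"wy":0,"wz":0}]' 20
python3 - <<'E'
from h import *
snap('top','t9.png');strips('pics/raw_t9.png',(228,150,338,260))
plan([584,-298.5,100],RT+np.pi/2)
E
```

```text
time_s: 26.0
ee_pos: [526.3, 117.3, 171.2]
tcp_rot: [0.004, -0.06, 0.998, 0.001]
wrist_force: [0.3, 0.0, -0.0]
gripper_width: 45.6
finger_force: 0.0
[ 311  167   20   64 1152] [ 572. -299.] [ 49. 169.] mean [ 571.5 -298.5] th -0.005
t 26.1 pos [525.  117.  168.3] tilt [0.29 0.12] yaw 96.9 w 41.5 F [-0.6  0.8 -0.8] q7 1.42
turn first: wz 4.9 then [ -44.  -417.5   67.9] | shift first [  -8.3 -419.7   67.7]
```

```bash
python3 -m creep '[{"grip":255,"x":0,"y":0,"z":0,"wx":0,"wy":0,"wz":4.9},{"grip":255,"x":-4,"y":-39,"z":0,"wx":0,"wy":0,"wz":0},{"grip":255,"x":-4,"y":-39,"z":0,"wx":0,"wy":0,"wz":0},{"grip":255,"x":-4,"y":-39,"z":0,"wx":0,"wy":0,"wz":0},{"grip":255,"x":-4,"y":-39,"z":0,"wx":0,"wy":0,"wz":0},{"grip":255,"x":-4,"y":-39,"z":0,"wx":0,"wy":0,"wz":0},{"grip":255,"x":-4,"y":-39,"z":0,"wx":0,"wy":0,"wz":0},{"grip":255,"x":-4,"y":-39,"z":0,"wx":0,"wy":0,"wz":0},{"grip":255,"x":-4,"y":-39,"z":0,"wx":0,"wy":0,"wz":0},{"grip":255,"x":-4,"y":-39,"z":10,"wx":0,"wy":0,"wz":0},{"grip":255,"x":-4,"y":-39,"z":20,"wx":0,"wy":0,"wz":0},{"grip":255,"x":-4,"y":-27,"z":35,"wx":0,"wy":0,"wz":0}]' 20
python3 -m creep '[{"grip":255,"x":0,"y":0,"z":0,"wx":0,"wy":0,"wz":0},{"grip":255,"x":0,"y":0,"z":0,"wx":0,"wy":0,"wz":0}]'
python3 - <<'E'
from h import *
snap('top','t10.png',(60,140,220,260),4);strips('pics/raw_t10.png',(137,150,200,250),12)
plan([584,-298.5,67.5],RT+np.pi/2)
E
```

```text
time_s: 27.25
ee_pos: [582.1, -302.2, 100.3]
tcp_rot: [0.001, -0.016, 1.0, -0.001]
wrist_force: [1.0, -0.6, 0.3]
gripper_width: 0.2
finger_force: 0.0
time_s: 27.45
ee_pos: [580.7, -298.6, 98.3]
tcp_rot: [-0.002, -0.017, 1.0, 0.001]
wrist_force: [-0.1, 0.2, 0.1]
gripper_width: 0.4
finger_force: 0.0
[ 154  170   21   63 1083] [579. 122.] [172.  48.] mean [578.8 121.9] th 0.09
t 27.5 pos [ 581.8 -297.8   99.8] tilt [-0.07  0.05] yaw 92.0 w 0.5 F [0.1 0.3 0.4] q7 2.17
turn first: wz 0.0 then [-2.2 -0.8 32.2] | shift first [-2.2 -0.8 32.2]
```

View pics/t10.png

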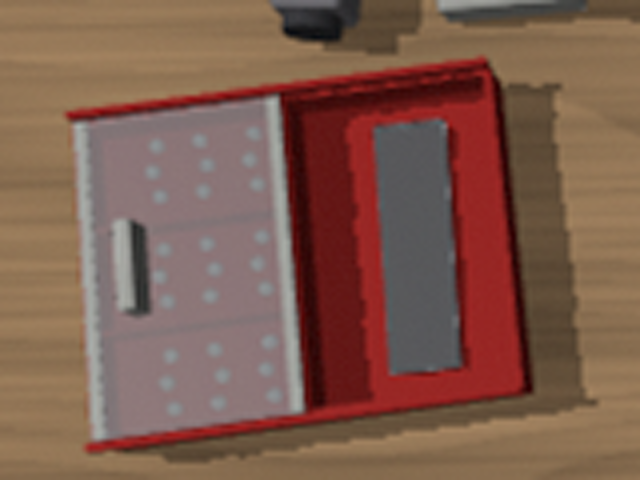

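The first two strips are stacked flat at crop (418,245) and the cover is open. On to strip three.

```bash
python3 -m creep '[{"grip":255,"x":-2,"y":-1,"z":15,"wx":0,"wy":0,"wz":0},{"grip":255,"x":0,"y":0,"z":10,"wx":0,"wy":0,"wz":0},{"grip":255,"x":0,"y":0,"z":3,"wx":0,"wy":0,"wz":0},{"grip":255,"x":0,"y":0,"z":0,"wx":0,"wy":0,"wz":0},{"grip":255,"x":0,"y":0,"z":0,"wx":0,"wy":0,"wz":0}]' 20
```

```text
time_s: 28.0
ee_pos: [584.2, -299.5, 72.8]
tcp_rot: [0.0, -0.017, 1.0, -0.0]
wrist_force: [-0.5, 0.1, -0.2]
gripper_width: 0.3
finger_force: 0.0
```

```bash
python3 -m creep '[{"grip":255,"x":0,"y":0.5,"z":3,"wx":0,"wy":0,"wz":0},{"grip":255,"x":0,"y":0,"z":1,"wx":0,"wy":0,"wz":0},{"grip":255,"x":0,"y":0,"z":1,"wx":0,"wy":0,"wz":0},{"grip":255,"x":0,"y":0,"z":1,"wx":0,"wy":0,"wz":0},{"grip":255,"x":0,"y":0,"z":0.3,"wx":0,"wy":0,"wz":0},{"grip":255,"x":0,"y":0,"z":0,"wx":0,"wy":0,"wz":0}]' 20
```

```text
time_s: 28.6
ee_pos: [584.1, -299.0, 67.6]
tcp_rot: [0.0, -0.017, 1.0, 0.0]
wrist_force: [-4.6, 2.6, 12.1]
gripper_width: 0.6
finger_force: 6.0
```

```bash
python3 -m creep '[{"grip":255,"x":5,"y":0,"z":0,"wx":0,"wy":0,"wz":0},{"grip":255,"x":8,"y":0,"z":0,"wx":0,"wy":0,"wz":0},{"grip":255,"x":8,"y":0,"z":0,"wx":0,"wy":0,"wz":0},{"grip":255,"x":8,"y":0,"z":0,"wx":0,"wy":0,"wz":0},{"grip":255,"x":8,"y":0,"z":0,"wx":0,"wy":0,"wz":0},{"grip":255,"x":8,"y":0,"z":0,"wx":0,"wy":0,"wz":0},{"grip":255,"x":8,"y":0,"z":0,"wx":0,"wy":0,"wz":0},{"grip":255,"x":9,"y":0,"z":0,"wx":0,"wy":0,"wz":0},{"grip":255,"x":9,"y":0,"z":0,"wx":0,"wy":0,"wz":0},{"grip":255,"x":9,"y":0,"z":0,"wx":0,"wy":0,"wz":0},{"grip":255,"x":8,"y":0,"z":0,"wx":0,"wy":0,"wz":0},{"grip":255,"x":0,"y":0,"z":0,"wx":0,"wy":0,"wz":0}]'
python3 -m creep '[{"grip":0,"x":0,"y":0,"z":-20,"wx":0,"wy":0,"wz":0},{"grip":0,"x":0,"y":0,"z":-40,"wx":0,"wy":0,"wz":0},{"grip":0,"x":30,"y":0,"z":-20,"wx":0,"wy":0,"wz":0},{"grip":0,"x":36,"y":0,"z":0,"wx":0,"wy":0,"wz":0},{"grip":0,"x":0,"y":0,"z":0,"wx":0,"wy":0,"wz":0},{"grip":0,"x":0,"y":0,"z":0,"wx":0,"wy":0,"wz":0},{"grip":0,"x":0,"y":0,"z":0,"wx":0,"wy":0,"wz":0},{"grip":0,"x":0,"y":0,"z":0,"wx":0,"wy":0,"wz":0},{"grip":0,"x":0,"y":0,"z":0,"wx":0,"wy":0,"wz":0},{"grip":0,"x":0,"y":0,"z":0,"wx":0,"wy":0,"wz":0},{"grip":0,"x":0,"y":0,"z":0,"wx":0,"wy":0,"wz":0}]'; python3 - <<'E'
from h import *
snap('side','s11.png',(200,140,410,260),3.5)
plan([430,-303,57],RT+np.pi/2)
E
```

```text
time_s: 29.8
ee_pos: [496.3, -302.8, 67.5]
tcp_rot: [0.001, -0.017, 1.0, -0.0]
wrist_force: [-3.0, 0.6, 9.4]
gripper_width: 0.4
finger_force: 4.7
time_s: 30.9
ee_pos: [430.2, -304.3, 146.0]
tcp_rot: [-0.0, -0.018, 1.0, 0.0]
wrist_force: [-0.2, -0.1, -0.4]
gripper_width: 80.6
finger_force: 0.0
t 30.9 pos [ 430.1 -304.4  146. ] tilt [-0.01  0.  ] yaw 92.0 w 82.7 F [-0.5  0.3  0.3] q7 2.22
turn first: wz -0.0 then [ 0.1  1.4 89. ] | shift first [ 0.1  1.4 89. ]
```

View pics/s11.png

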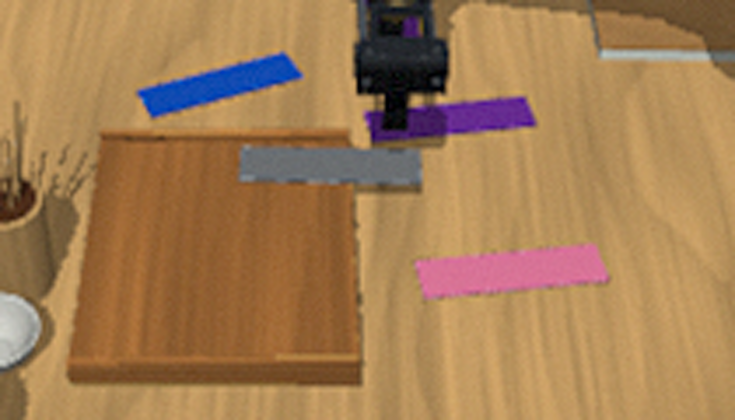

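The third strip overhangs well: its near end is at crop (420,167) and the edge is at 352. I'll grasp and lift.

```bash
python3 -m creep '[{"grip":0,"x":0,"y":1.5,"z":40,"wx":0,"wy":0,"wz":0},{"grip":0,"x":0,"y":0,"z":40,"wx":0,"wy":0,"wz":0},{"grip":0,"x":0,"y":0,"z":10,"wx":0,"wy":0,"wz":0},{"grip":255,"x":0,"y":0,"z":0,"wx":0,"wy":0,"wz":0},{"grip":255,"x":0,"y":0,"z":0,"wx":0,"wy":0,"wz":0},{"grip":255,"x":0,"y":0,"z":0,"wx":0,"wy":0,"wz":0},{"grip":255,"x":0,"y":0,"z":0,"wx":0,"wy":0,"wz":0},{"grip":255,"x":0,"y":0,"z":0,"wx":0,"wy":0,"wz":0},{"grip":255,"x":0,"y":0,"z":0,"wx":0,"wy":0,"wz":0},{"grip":255,"x":0,"y":0,"z":0,"wx":0,"wy":0,"wz":0},{"grip":255,"x":0,"y":0,"z":0,"wx":0,"wy":0,"wz":0}]' 20
python3 -m creep '[{"grip":255,"x":0,"y":0,"z":-10,"wx":0,"wy":0,"wz":0},{"grip":255,"x":0,"y":0,"z":-20,"wx":0,"wy":0,"wz":0},{"grip":255,"x":0,"y":0,"z":-30,"wx":0,"wy":0,"wz":0},{"grip":255,"x":0,"y":0,"z":-35,"wx":0,"wy":0,"wz":0},{"grip":255,"x":0,"y":0,"z":0,"wx":0,"wy":0,"wz":0}]' 20
python3 - <<'E'
from h import *
p=fr(TR,TT,-54,-68.75);plan([*p,30],TT+np.pi/2)
E
```

```text
time_s: 32.05
ee_pos: [430.2, -302.9, 56.3]
tcp_rot: [0.0, -0.017, 1.0, -0.0]
wrist_force: [1.0, -0.8, 0.7]
gripper_width: 47.6
finger_force: 19.9
time_s: 32.55
ee_pos: [431.9, -304.4, 156.0]
tcp_rot: [0.003, -0.017, 1.0, -0.001]
wrist_force: [0.4, 0.4, -0.1]
gripper_width: 47.2
finger_force: 19.9
t 32.5 pos [ 431.9 -304.4  156. ] tilt [ 0.37 -0.15] yaw 92.0 w 47.2 F [ 0.4  0.4 -0.1] q7 2.22
turn first: wz -4.9 then [-141.1  407.3  125.8] | shift first [-105.7  418.   125.5]
```

```bash
python3 -m creep '[{"grip":255,"x":0,"y":0,"z":0,"wx":0,"wy":0,"wz":-4.9},{"grip":255,"x":-13,"y":37,"z":0,"wx":0,"wy":0,"wz":0},{"grip":255,"x":-13,"y":37,"z":0,"wx":0,"wy":0,"wz":0},{"grip":255,"x":-13,"y":37,"z":0,"wx":0,"wy":0,"wz":0},{"grip":255,"x":-13,"y":37,"z":0,"wx":0,"wy":0,"wz":0},{"grip":255,"x":-13,"y":37,"z":0,"wx":0,"wy":0,"wz":0},{"grip":255,"x":-13,"y":37,"z":0,"wx":0,"wy":0,"wz":0},{"grip":255,"x":-13,"y":37,"z":0,"wx":0,"wy":0,"wz":0},{"grip":255,"x":-13,"y":37,"z":0,"wx":0,"wy":0,"wz":0},{"grip":255,"x":-13,"y":37,"z":0,"wx":0,"wy":0,"wz":0},{"grip":255,"x":-13,"y":37,"z":0,"wx":0,"wy":0,"wz":0},{"grip":255,"x":-11,"y":37,"z":0,"wx":0,"wy":0,"wz":0}]' 20
python3 -m creep '[{"grip":255,"x":0,"y":0,"z":35,"wx":0,"wy":0,"wz":0},{"grip":255,"x":0,"y":0,"z":35,"wx":0,"wy":0,"wz":0},{"grip":255,"x":0,"y":0,"z":0,"wx":0,"wy":0,"wz":0},{"grip":255,"x":0,"y":0,"z":0,"wx":0,"wy":0,"wz":0},{"grip":255,"x":0,"y":0,"z":0,"wx":0,"wy":0,"wz":0}]' 20
python3 - <<'E'
from h import *
p=fr(TR,TT,-54,-68.75);plan([*p,29.5],TT+np.pi/2)
E
```

```text
time_s: 33.75
ee_pos: [521.1, 119.5, 151.1]
tcp_rot: [-0.0, -0.06, 0.998, -0.0]
wrist_force: [0.1, 0.3, -0.6]
gripper_width: 47.1
finger_force: 19.9
time_s: 34.25
ee_pos: [522.2, 118.1, 83.1]
tcp_rot: [0.001, -0.06, 0.998, 0.0]
wrist_force: [-0.5, -0.3, -0.0]
gripper_width: 47.4
finger_force: 19.9
t 34.2 pos [522.2 118.1  83.1] tilt [0.13 0.05] yaw 96.9 w 47.4 F [-0.5 -0.3 -0. ] q7 1.42
turn first: wz -0.0 then [-1.5 -1.7 53.6] | shift first [-1.5 -1.7 53.6]
```

```bash
python3 -m creep '[{"grip":255,"x":-1,"y":-1.5,"z":25,"wx":0,"wy":0,"wz":0},{"grip":255,"x":0,"y":0,"z":20,"wx":0,"wy":0,"wz":0},{"grip":255,"x":0,"y":0,"z":7,"wx":0,"wy":0,"wz":0},{"grip":255,"x":0,"y":0,"z":0,"wx":0,"wy":0,"wz":0},{"grip":255,"x":0,"y":0,"z":0,"wx":0,"wy":0,"wz":0},{"grip":50,"x":0,"y":0,"z":0,"wx":0,"wy":0,"wz":0},{"grip":50,"x":0,"y":0,"z":0,"wx":0,"wy":0,"wz":0},{"grip":50,"x":0,"y":0,"z":0,"wx":0,"wy":0,"wz":0},{"grip":50,"x":0,"y":0,"z":0,"wx":0,"wy":0,"wz":0}]' 20
python3 -m creep '[{"grip":50,"x":0,"y":0,"z":-20,"wx":0,"wy":0,"wz":0},{"grip":50,"x":0,"y":0,"z":-40,"wx":0,"wy":0,"wz":0},{"grip":100,"x":0,"y":0,"z":-40,"wx":0,"wy":0,"wz":0},{"grip":100,"x":0,"y":40,"z":0,"wx":0,"wy":0,"wz":0},{"grip":100,"x":0,"y":40,"z":0,"wx":0,"wy":0,"wz":0},{"grip":100,"x":0,"y":40,"z":0,"wx":0,"wy":0,"wz":0},{"grip":100,"x":0,"y":40,"z":0,"wx":0,"wy":0,"wz":0},{"grip":100,"x":0,"y":0,"z":0,"wx":0,"wy":0,"wz":0},{"grip":100,"x":0,"y":0,"z":0,"wx":0,"wy":0,"wz":0}]' 20
python3 - <<'E'
from h import *
snap('top','t12.png',(60,140,350,260),2.7);strips('pics/raw_t12.png',(137,150,200,250),15)
plan([553.9,292.9,65],TT+np.pi/2)
E
```

```text
time_s: 35.15
ee_pos: [522.5, 116.8, 29.5]
tcp_rot: [0.0, -0.06, 0.998, 0.0]
wrist_force: [-0.4, 0.3, -0.1]
gripper_width: 67.5
finger_force: 0.0
time_s: 36.05
ee_pos: [502.7, 276.3, 129.0]
tcp_rot: [-0.0, -0.061, 0.998, -0.0]
wrist_force: [0.6, -0.5, 0.3]
gripper_width: 52.6
finger_force: 0.0
[ 154  170   21   64 1087] [578. 122.] [171.  47.] mean [577.7 121.7] th 0.083
t 36.1 pos [503.2 274.9 129. ] tilt [-0.01 -0.04] yaw 96.9 w 53.0 F [ 0.2 -1.5  0.1] q7 1.12
turn first: wz 0.0 then [-52.5  11.8  64. ] | shift first [-52.5  11.8  64. ]
```

View pics/t12.png

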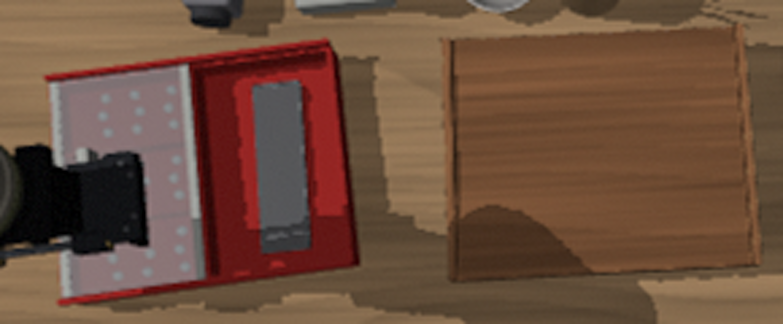

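All three strips are stacked in the compartment at crop (283,165) and the riser is empty. Now I'll grip the cover and close it.

```bash
python3 -m creep '[{"grip":100,"x":-26,"y":6,"z":0,"wx":0,"wy":0,"wz":0},{"grip":100,"x":-26,"y":5,"z":0,"wx":0,"wy":0,"wz":0},{"grip":100,"x":0,"y":0,"z":20,"wx":0,"wy":0,"wz":0},{"grip":100,"x":0,"y":0,"z":25,"wx":0,"wy":0,"wz":0},{"grip":100,"x":0,"y":0,"z":16,"wx":0,"wy":0,"wz":0},{"grip":100,"x":0,"y":0,"z":2,"wx":0,"wy":0,"wz":0},{"grip":255,"x":0,"y":0,"z":0,"wx":0,"wy":0,"wz":0},{"grip":255,"x":0,"y":0,"z":0,"wx":0,"wy":0,"wz":0},{"grip":255,"x":0,"y":0,"z":0,"wx":0,"wy":0,"wz":0},{"grip":255,"x":0,"y":0,"z":0,"wx":0,"wy":0,"wz":0},{"grip":255,"x":0,"y":0,"z":0,"wx":0,"wy":0,"wz":0},{"grip":255,"x":0,"y":0,"z":0,"wx":0,"wy":0,"wz":0}]' 20
python3 -m creep '[{"grip":255,"x":0,"y":0,"z":0,"wx":0,"wy":0,"wz":0},{"grip":255,"x":0,"y":0,"z":0,"wx":0,"wy":0,"wz":0}]' 20
```

```text
time_s: 37.3
ee_pos: [553.5, 292.8, 66.4]
tcp_rot: [0.0, -0.06, 0.998, 0.0]
wrist_force: [0.0, -0.2, 0.5]
gripper_width: 12.9
finger_force: 0.0
time_s: 37.5
ee_pos: [553.5, 292.7, 66.4]
tcp_rot: [0.0, -0.06, 0.998, 0.0]
wrist_force: [-0.4, -1.1, 1.6]
gripper_width: 12.1
finger_force: 20.0
```

```bash
python3 -m creep '[{"grip":255,"x":0,"y":-12,"z":0,"wx":0,"wy":0,"wz":0},{"grip":255,"x":0,"y":-12,"z":0,"wx":0,"wy":0,"wz":0},{"grip":255,"x":0,"y":-12,"z":0,"wx":0,"wy":0,"wz":0},{"grip":255,"x":0,"y":-12,"z":0,"wx":0,"wy":0,"wz":0},{"grip":255,"x":0,"y":-12,"z":0,"wx":0,"wy":0,"wz":0},{"grip":255,"x":0,"y":-12,"z":0,"wx":0,"wy":0,"wz":0},{"grip":255,"x":0,"y":-12,"z":0,"wx":0,"wy":0,"wz":0},{"grip":255,"x":0,"y":-12,"z":0,"wx":0,"wy":0,"wz":0},{"grip":255,"x":0,"y":-12,"z":0,"wx":0,"wy":0,"wz":0},{"grip":255,"x":0,"y":-12,"z":0,"wx":0,"wy":0,"wz":0},{"grip":255,"x":0,"y":-10,"z":0,"wx":0,"wy":0,"wz":0},{"grip":255,"x":0,"y":0,"z":0,"wx":0,"wy":0,"wz":0}]' 20
python3 -m creep '[{"grip":255,"x":0,"y":-3,"z":0,"wx":0,"wy":0,"wz":0},{"grip":255,"x":0,"y":-3,"z":0,"wx":0,"wy":0,"wz":0},{"grip":255,"x":0,"y":0,"z":0,"wx":0,"wy":0,"wz":0}]' 20
python3 -m creep '[{"grip":255,"x":0,"y":-3,"z":0,"wx":0,"wy":0,"wz":0},{"grip":255,"x":0,"y":-2,"z":0,"wx":0,"wy":0,"wz":0},{"grip":255,"x":0,"y":0,"z":0,"wx":0,"wy":0,"wz":0}]' 20
```

```text
time_s: 38.7
ee_pos: [569.3, 160.7, 66.3]
tcp_rot: [-0.0, -0.059, 0.998, -0.001]
wrist_force: [-0.8, -1.7, 6.6]
gripper_width: 11.5
finger_force: 20.0
time_s: 39.0
ee_pos: [569.9, 156.3, 66.3]
tcp_rot: [-0.0, -0.06, 0.998, -0.0]
wrist_force: [-1.9, -0.3, 5.7]
gripper_width: 11.9
finger_force: 20.0
time_s: 39.3
ee_pos: [570.0, 155.5, 66.4]
tcp_rot: [0.0, -0.061, 0.998, 0.002]
wrist_force: [-1.5, 11.4, 4.0]
gripper_width: 11.7
finger_force: 20.0
```

The cover is against its shut stop after 138 mm of travel, so I'll release and retreat.

```bash
python3 -m creep '[{"grip":130,"x":0,"y":4,"z":0,"wx":0,"wy":0,"wz":0},{"grip":130,"x":0,"y":0,"z":0,"wx":0,"wy":0,"wz":0},{"grip":130,"x":0,"y":0,"z":0,"wx":0,"wy":0,"wz":0},{"grip":130,"x":0,"y":0,"z":0,"wx":0,"wy":0,"wz":0},{"grip":130,"x":0,"y":0,"z":-20,"wx":0,"wy":0,"wz":0},{"grip":130,"x":0,"y":0,"z":-40,"wx":0,"wy":0,"wz":0},{"grip":130,"x":0,"y":0,"z":-40,"wx":0,"wy":0,"wz":0},{"grip":130,"x":20,"y":35,"z":-10,"wx":0,"wy":0,"wz":0},{"grip":130,"x":20,"y":40,"z":0,"wx":0,"wy":0,"wz":0},{"grip":130,"x":10,"y":40,"z":0,"wx":0,"wy":0,"wz":0},{"grip":130,"x":0,"y":40,"z":0,"wx":0,"wy":0,"wz":0},{"grip":130,"x":0,"y":0,"z":0,"wx":0,"wy":0,"wz":0}]'
python3 - <<'E'
from h import *
snap('top','t13.png',(60,90,350,300),2.7);print(pix2w('top',[[0,0]],73))
E
```

```text
time_s: 40.5
ee_pos: [499.0, 310.6, 176.1]
tcp_rot: [-0.0, -0.064, 0.998, 0.001]
wrist_force: [0.1, 0.8, 0.9]
gripper_width: 43.0
finger_force: 0.0
[[1147.94864657  579.67509125]]
```

View pics/t13.png

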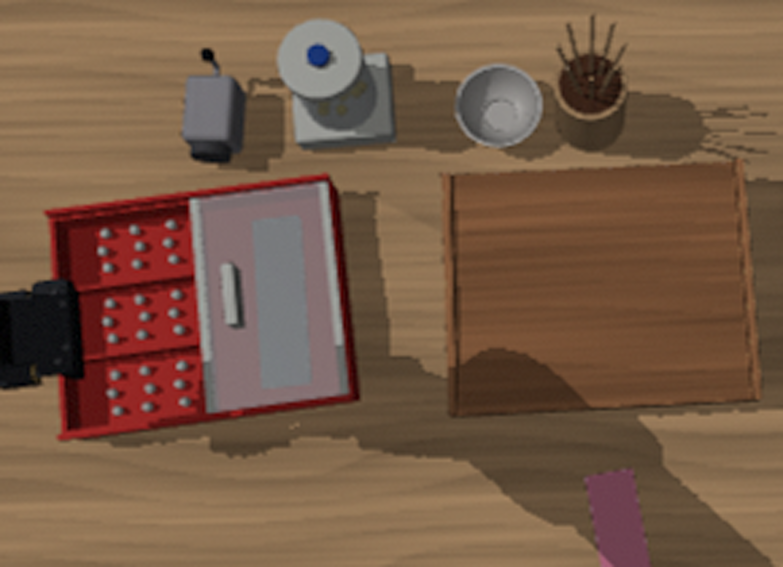

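The final view shows the cover shut with its grip at crop (232,295), the strips flat beneath it at (282,300), and the bystanders where they were. I'm handing the job in.

```bash
python3 -c "
from plant import robot
print(robot.close_job())"
```

```text
the job is handed in; nothing more can be done
None
```

I put all three grey offcuts flat in the tray's formerly covered compartment, shut the cover to its stop, left the other things on the counter untouched, and handed the job in at about 41 s; the hand-in returned no verdict.

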